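# Clear the weighing cradle and hold the stirrer over it

## Robot

A 6-joint arm with a two-finger parallel gripper is mounted at the origin on the work surface. World frame = base frame: x ahead of the robot, y to its left, z up, the work surface at z = 0. Lengths are in mm, angles in rad, forces in N, time in s.
With the tool pointing down it reaches from about 275 to 825 mm from the base axis. Payload 5.2 kg.
Tool frame: the origin (TCP) lies on the mounting face of the last link; the fingertips stand 186 mm ahead of it and the grasp point (between the pads) lies 167 mm ahead of it; z points along the fingers, y is the line along which they close (so a half turn about z gives the same grasp; the last joint's range is limited). The gripper opens to 93 mm and grips with 3 to 60 N. Pads are 15 mm wide; open, the fingers measure 128 mm over their backs; the gripper's body (75 mm by 188 mm) begins 65 mm behind the grasp point.
Start: joints at [1.023, 0.259, 1.535, -0, 1.348, -0.203], TCP at [185.884, 517.642, 404.753] pointing down, gripper open.
Joint ranges: [-3.14, 3.14], [-0.91, 2.08], [0.19, 2.58], [-1.22, 4.36], [0.22, 2.71], [-3.12, 3.12]. Speed limits (rad/s): [2.57, 2.57, 3.14, 3.14, 3.14, 3.14].

## Interface

Orientations are given as a unit quaternion [x, y, z, w].
In Python, from workcell import env, camera, get_calibration gives the robot as it stands. The module is installed in compiled form; this text tells all that it offers.
- The arm moves only by the tool apply_moves, never from a script. Its argument "deltas" is a list of rows, each a list of 3 entries, a list of its own where there are three numbers: the shift along the world's x, y, z as a fraction of full scale, then the turn, a rotation vector about the world's x, y, z as a fraction of full scale, then the opening, from 0 (shut) to 1 (fully open). A call has 1 to 5 rows; each row shifts and turns the commanded pose from where the row before left it; what a row does not reach is not made up. Full scale, the value 1, is 25 mm for a shift and 0.12 rad for a turn. A row lasts 1/12 s, in which the tool goes at most 41.7 mm and 7.16 degrees, less where a joint would pass 70% of its speed; a pose out of reach is approached as far as the arm can. A call with a number of a shift or a turn outside -1 to 1 is refused whole. A call with a gripper value outside its range is refused whole. The fingers move at their own pace and stop on an object; "force" is the grip in N (left out, the last holds). Time passes only in rows, so rows that do not move let the fingers close. It gives the time, the measured TCP pose, the force, the opening and the grip force at its end, in the units of the state.
- env.get_obs(): the state, without advancing time (a new reading comes with each control period).
- camera(name): name is "side" or "top"; returns (picture, depth): 400x640x3 uint8, red, green, blue; 400x640 float32, mm along the optical axis (not along the pixel's ray), 0 where there is no reading.
- get_calibration(name): a dict with "fov_y" (degrees; the focal length in pixels is half the picture's height over the tangent of half this angle, whatever the lens; pixels are square), "cx", "cy" (the principal point, pixels), "extrinsics" (4x4, takes a point from camera to world coordinates). Camera axes: x right, y up, looking along -z (the intrinsics and any distortion apply to the point x, -y, -z); pixel columns grow to the right and rows downward; lengths in mm; the calibration is good to about 2 mm. A picture is of the moment at which its call begins. get_calibration takes no time and is no camera call.
- env.sign_off(): hands the job in; it is judged then, once.
The state is a dict: "time_s": time; "q": joint angles; "dq": joint speeds; "joint_torque": joint torques, N m; "ee_pos": TCP position; "orientation": TCP orientation; "wrist_force": force on the tool from outside, world axes, zero at the start; "wrist_torque": the same for the moment, N m; "grip_width": finger opening in mm; "gripper_force": force on a finger pad.
Only numpy, scipy, OpenCV 4.12 (cv2) and the standard library are available. Lean on these libraries where they do the work, as an engineer would, in place of code of your own. Each camera call takes 0.05 s, during which the arm holds its last target. There are 200 camera calls.

## Task

The scraper has been left in the weighing cradle on the balance: put it away first, on edge in the empty slot of the white tool block, slid fully home with its handle up against the block, and let go of it. Then pick up the paddle stirrer by its balance point and hold it level and still about 5 cm above the notches of the empty cradle, balance point over the middle of the cradle and shaft lined up with both notches, touching nothing but your gripper, so that I can zero the balance; finish while holding it there. Do not lean on the balance or knock the other things on the bench about.

Things in the scene. Friction and masses are not known exactly. Their poses are not given: they have to be found in the camera images.
- balance: Cream top-loading laboratory balance, fixed. Origin on the bench under the centre of its square 170 mm steel pan (pan top at z = 84 mm); z up, +x towards the blue sloping display end. Case from x = -105 to +205 mm, y = -100 to +100 mm. An aluminium weighing cradle stands on the pan (see cradle); a shaft laid in it lies along the balance's y axis.
- cradle (a point): Middle of the weighing cradle, halfway between its two notches at the height of their bottoms (130 mm above the bench); axes as the balance. Two upright plates, 4 mm thick and 50 mm wide (x), stand at y = -33 and +33 mm, tops at z = +25 mm, each with a U notch at x = 0, 14 mm wide, 25 mm deep, open at the top. y is the line through the notches.
- scraper: Flat scraper, 0.1 kg: steel blade 130 x 24 x 3 mm, black handle 100 x 22 x 11 mm thick, one bottom line. Origin at the bottom edge where handle meets blade; +x to the blade's tip (blade 0 to 130 mm, handle -100 to 0), y across its thickness, z up when on edge. Starts on edge in both notches, bottom 130 mm above the bench, outer 80 mm of the handle clear of the cradle. Balances at about x = +25 mm.
- holder: White plastic tool block, fixed, 140 (x) x 120 (y) x 42 mm high; origin under its centre, z up. Two slots along x, open at the top and both ends, at y = -33 and +33 mm: 7 mm wide, floor at z = 20 mm, flared at the top to 19 mm. Handles stick out of the front face at x = -70 mm. The slot at y = -33 mm holds another scraper; the one at y = +33 mm is empty.
- slot (a point): Empty slot: middle of its floor at the block's front face (20 mm above the bench); +x into the slot, y across it, z up. A scraper fully home has its origin here and its axes like these: blade in the slot, handle in front of the block, 20 mm clear of the bench.
- stirrer: Steel paddle stirrer, 370 mm long, 0.4 kg within a quarter, lying flat on the bench: round shaft 10 mm thick with a flat gate paddle, 70 x 80 x 4 mm with two windows, clamped under one end. Origin on the shaft's axis at its balance point, 50 mm from the paddle's inner edge and 250 mm from the free end (5 mm above the bench at first); +x along the shaft to the paddle; z up as it lies.
- scraper2: Bystander: scraper of the same kind, already in the other slot of the tool block; same origin and axes as the first scraper.
- slurry_a: Bystander: capped bottle of brown slurry, 72 mm in diameter, 155 mm high; origin under its centre.
- slurry_b: Bystander: capped bottle of light brown slurry, 72 mm in diameter, 155 mm high; origin under its centre.
- amber: Bystander: amber glass bottle with black cap, 84 mm in diameter, 200 mm high; origin under its centre.
- white_jar: Bystander: low white jar, 72 mm in diameter, 75 mm high; origin under its centre.
- beaker: Bystander: glass beaker, 84 mm in diameter, 115 mm high; origin under its centre.
- dish: Bystander: flat glass dish with lid, 60 mm in diameter, 16 mm high; origin under its centre.
- tube_rack: Bystander: white test-tube rack with tubes, 66 x 140 mm, 95 mm high; origin under its centre, long side along y.
Things that resemble listed ones, but are neither listed nor needed, are in the scene too. Leave any pink look-alike of the scraper alone. What is shaped like the holder but blue is not meant.

How it is judged:
By the outcome, as a careful person would: the job done as asked, in the order asked, and still so for the second after the job is handed in, while the arm keeps its last pose, push and grip.
It also fails if it takes over 72 s, if anything falls off the work surface, if the arm or the gripper's body presses on something with over 40 N, if the wrist force passes 120 N, or if a joint passes its speed limit or range.

## Working session

There is one attempt and no reset: what is moved stays moved. The work goes in short steps, Python scripts to look and compute and a tool call to move; the robot and the scene stay as the last step left them, time stands still between calls to the robot, and variables do not carry over. Pictures are saved under pics/ and viewed, at most 10 in all, crops included, and the job is handed in when it is done.

Besides the shell and the picture viewer there is one more tool, called as a command line: name --argument value ..., lists and objects as JSON in quotes. apply_moves: Moves the arm, as the interface text tells. Its arguments: {"type":"object","properties":{"deltas":{"type":"array","items":{"type":"array"}},"force":{"type":"number"}},"required":["deltas"]}

```bash
mkdir -p pics; ls; python3 - <<'E'
from workcell import env, camera, get_calibration
import cv2,numpy as np
for n in("top","side"):
    c=get_calibration(n);print(n,c)
    p,d=camera(n);cv2.imwrite(f"pics/{n}0.png",p[...,::-1]);np.savez(f"pics/{n}0.npz",p=p,d=d)
o=env.get_obs();print(o)
E
```

```text
pics
top {'fov_y': 49.32317383927526, 'cx': 325.00597339151045, 'cy': 202.13793406882647, 'extrinsics': array([[-2.21887567e-03,  9.98561892e-01, -5.35651428e-02,
         3.90310922e+02],
       [-9.99996595e-01, -2.28927405e-03, -1.25293635e-03,
        -2.24599267e+01],
       [-1.37375979e-03,  5.35621803e-02,  9.98563571e-01,
         1.66276907e+03],
       [ 0.00000000e+00,  0.00000000e+00,  0.00000000e+00,
         1.00000000e+00]])}
side {'fov_y': 55.32620448311119, 'cx': 320.6494842262879, 'cy': 198.13381108398042, 'extrinsics': array([[ 7.28064639e-01,  3.93521389e-01, -5.61304550e-01,
        -1.96531962e+02],
       [-6.85178031e-01,  3.92328371e-01, -6.13685192e-01,
        -7.73267051e+02],
       [-2.12825495e-02,  8.31396034e-01,  5.55272625e-01,
         7.70699828e+02],
       [ 0.00000000e+00,  0.00000000e+00,  0.00000000e+00,
         1.00000000e+00]])}
{'time_s': 0.1, 'q': array([ 1.02324590e+00,  2.59272196e-01,  1.53597345e+00, -1.96701920e-05,
        1.34793591e+00, -2.02793355e-01]), 'dq': array([-7.26111979e-04, -1.55803364e-03, -2.02103521e-03,  2.84458162e-04,
        7.30296270e-05,  3.36283278e-03]), 'joint_torque': array([ 1.66420352e-03, -4.38215125e+01, -2.84644675e+01,  7.18907244e-02,
        3.62101570e-02, -2.09634226e-05]), 'ee_pos': array([185.76369966, 517.48634029, 403.99953151]), 'orientation': array([ 1.71523912e-01,  9.85179637e-01, -7.42704917e-04, -2.82188799e-04]), 'wrist_force': array([0.42302581, 0.09719029, 0.18122063]), 'wrist_torque': array([-0.00336214, -0.05676593, -0.03723251]), 'gripper_force': 0.0, 'grip_width': 93.10880732303096}
```

View pics/top0.png

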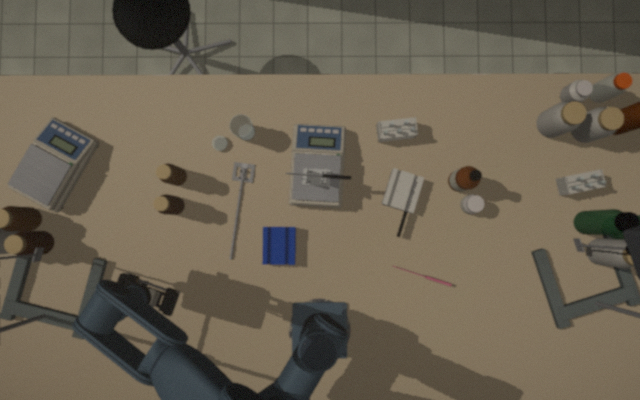

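View pics/side0.png

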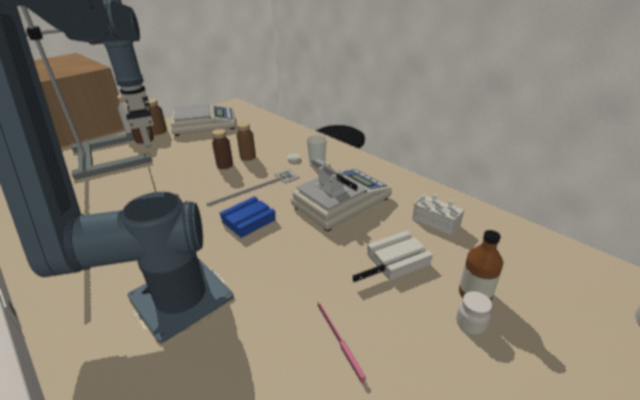

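The top view has world +x up and +y left. The scraper's handle is at (337,177), the cradle at (318,178), the balance display at (320,137) and the white block at (403,190). The stirrer runs from (234,258) to its paddle at (245,172). In the side view the cradle is at (325,175) and the block at (398,255). Next is an enlarged crop and the rays.

```bash
cat > h.py <<'E'
import numpy as np,cv2
from workcell import env,camera,get_calibration
def cal(n):
    c=get_calibration(n);return 200/np.tan(np.radians(c["fov_y"]/2)),c["cx"],c["cy"],c["extrinsics"]
def dirs(n,uv):
    f,cx,cy,E=cal(n);uv=np.atleast_2d(uv).astype(float)
    return np.c_[(uv[:,0]-cx)/f,-(uv[:,1]-cy)/f,-np.ones(len(uv))]@E[:3,:3].T,E[:3,3]
def plane(n,uv,z):
    d,o=dirs(n,uv);return o+d*((z-o[2])/d[:,2])[:,None]
def deep(n,uv,dep):
    d,o=dirs(n,uv);return o+d*np.asarray(dep)[:,None]
def cloud(n,dep):
    v,u=np.mgrid[0:400,0:640];return deep(n,np.c_[u.ravel(),v.ravel()],dep.ravel()).reshape(400,640,3)
E
python3 - <<'E'
from h import *
t=np.load("pics/top0.npz");s=np.load("pics/side0.npz")
a=cv2.resize(t["p"][110:270,220:480],None,fx=3,fy=3,interpolation=cv2.INTER_CUBIC)
cv2.imwrite("pics/tc.png",a[...,::-1])
b=cv2.resize(s["p"][140:290,200:460],None,fx=3,fy=3,interpolation=cv2.INTER_CUBIC)
cv2.imwrite("pics/sc.png",b[...,::-1])
C=cloud("top",t["d"])
for uv in[(270,200),(360,240),(300,90),(450,130),(560,100),(120,110),(320,200),(403,190),(480,260)]:print(uv,C[uv[1],uv[0]].round(1))
C=cloud("side",s["d"])
for uv in[(300,250),(260,170),(450,180),(450,300)]:print(uv,C[uv[1],uv[0]].round(1))
E
```

```text
(270, 200) [488.4 190.4  -3.4]
(360, 240) [ 335.1 -152.9    3.1]
(300, 90) [914.4  75.5   2. ]
(450, 130) [ 758.3 -504.7   -6.4]
(560, 100) [ 871.  -926.4    7.2]
(120, 110) [838.  771.4   1.3]
(320, 200) [483.2  -2.2  77.4]
(403, 190) [ 521.6 -310.7   46.5]
(480, 260) [ 2.583e+02 -6.078e+02  3.000e-01]
(300, 250) [345.2 -82.4  -0.8]
(260, 170) [549.8 408.6  -0.8]
(450, 180) [1954.5  267.5 -589.8]
(450, 300) [ 495.4 -501.    -1.3]
```

View pics/tc.png

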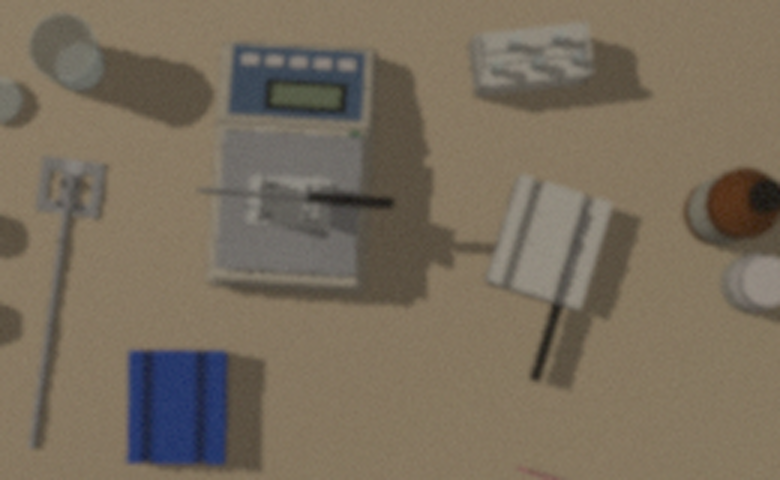

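View pics/sc.png

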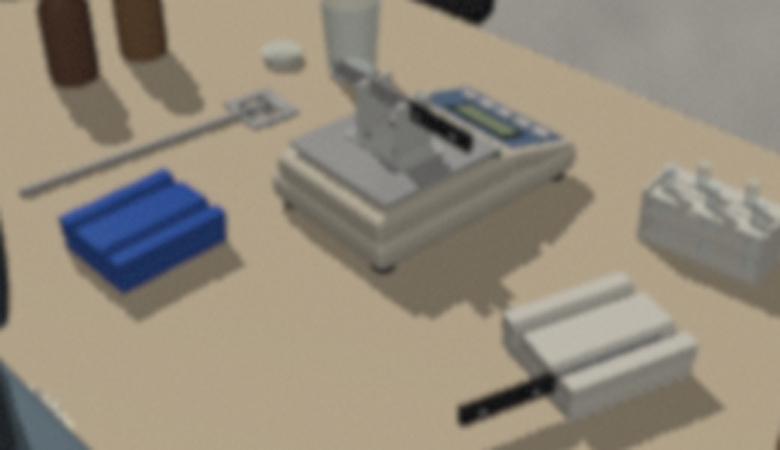

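The crops show the handle spanning top-crop (308,198)–(392,203), the block's corners at (522,172), (612,200), (583,308) and (488,280), and its empty slot on the left from (540,182) to (508,286). The stirrer runs from (37,447) to its paddle at (70,185). Now I'll measure with masks.

```bash
cat > meas.py <<'E'
from h import *
def line(n,m,z):
    v,u=np.nonzero(m);P=plane(n,np.c_[u,v],z)[:,:2];c=P.mean(0)
    w=np.linalg.svd(P-c,full_matrices=False)[2][0];t=(P-c)@w
    return c.round(1),np.degrees(np.arctan2(w[1],w[0])).round(2),(c+w*t.min()).round(1),(c+w*t.max()).round(1),len(u)
def box(sh,x0,y0,x1,y1):
    m=np.zeros(sh,bool);m[y0:y1,x0:x1]=1;return m
E
python3 - <<'E'
from meas import *
t=np.load("pics/top0.npz");p=t["p"].astype(int);g=p.sum(2);S=g.shape
C=cloud("top",t["d"])
print("handle",line("top",(g<130)&box(S,318,170,356,184),150))
print("handle2",line("top",(g<130)&box(S,392,208,412,242),40))
sat=p.max(2)-p.min(2)
print("bal blue",line("top",(p[...,2]>p[...,0]+15)&box(S,290,120,348,152),80))
def rect(m,z,nm):
    m=m.astype(np.uint8);k,l,st,_=cv2.connectedComponentsWithStats(m);i=1+st[1:,4].argmax()
    cs,_=cv2.findContours((l==i).astype(np.uint8),0,2);r=cv2.minAreaRect(np.vstack(cs));b=cv2.boxPoints(r)
    q=plane("top",b,z)[:,:2];print(nm,r,q.round(1).tolist(),"c",q.mean(0).round(1),[np.linalg.norm(q[i]-q[i-1]).round(1) for i in range(4)],[np.degrees(np.arctan2(*(q[i]-q[i-1])[::-1])).round(1) for i in range(2)])
W=(sat<50)&(g>400)
rect(cv2.morphologyEx((W&box(S,376,160,430,220)).astype(np.uint8),3,np.ones((5,5))),42,"holder")
rect(((sat<35)&box(S,288,150,346,206)&(g>250)),84,"pan")
gm=(sat<30)&box(S,228,158,258,264)
for z in(5,):
    print("shaft",line("top",gm&box(S,228,185,258,262),5)); print("paddle",line("top",gm&box(S,228,158,258,183),5))
np.set_printoptions(linewidth=250)
print(sat[160:185:2,228:262:2])
print(g[150:220:3,380:428:2])
# scraper2 from depth? holder z>30 points
m=(C[...,2]>34)&(C[...,2]<60)&box(S,376,155,432,222)
rect(m,42,"holder depth")
E
```

```text
handle (array([561.4, -64. ]), np.float64(-94.72), array([565.2, -17.2]), array([ 557.7, -107.8]), 61)
handle2 (array([ 400.3, -306.6]), np.float64(162.02), array([ 439.6, -319.3]), array([ 354.4, -291.7]), 26)
bal blue (array([712. ,  11.6]), np.float64(-90.67), array([712.8,  81.5]), array([711. , -75.8]), 384)
holder ((402.2077941894531, 189.5919189453125), (12.396573066711426, 35.232364654541016), 17.52556800842285) [[467.8, -266.2], [593.5, -307.1], [579.3, -351.1], [453.8, -310.0]] c [ 523.6 -308.6] [np.float64(46.0), np.float64(132.2), np.float64(46.2), np.float64(132.1)] [np.float64(72.3), np.float64(-18.1)]
pan ((315.5, 177.5), (55.0, 55.0), 90.0) [[666.1, 114.3], [665.6, -86.6], [464.5, -85.7], [464.9, 113.8]] c [565.2  13.9] [np.float64(201.2), np.float64(200.9), np.float64(201.1), np.float64(199.6)] [np.float64(0.1), np.float64(-90.1)]
shaft (array([404.8, 317.8]), np.float64(172.83), array([546.9, 300. ]), array([263.5, 335.6]), 397)
paddle (array([595.2, 291.9]), np.float64(-100.03), array([603.1, 336.5]), array([587.6, 248.9]), 414)
[[39 37 37 37 38 38 37 38 38 35 39 3
[... 2658 characters left out ...]
50 342 342 349 338 351 337 325 310 298 269 232 336 409 411 321 241 231 246 248 254 327]
 [351 341 341 346 345 347 341 349 347 351 345 318 142 161 305 262 283 256 235 247 234 240 310 343]
 [336 340 341 349 352 351 347 351 348 350 345 248 129 261 282 235 236 243 246 321 317 292 344 343]
 [338 346 341 343 349 348 345 353 343 341 329 160 160 314 246 242 229 246 295 343 344 341 348 347]]
holder depth ((405.6429748535156, 196.86573791503906), (24.61063575744629, 48.19266128540039), 17.744672775268555) [[424.9, -249.3], [596.3, -305.9], [568.0, -393.1], [396.8, -336.1]] c [ 496.5 -321.1] [np.float64(91.2), np.float64(180.6), np.float64(91.7), np.float64(180.4)] [np.float64(72.1), np.float64(-18.3)]
```

apply_moves --deltas '[[[0.6,-0.92,0],[0,0,-0.436],0.6],[[0.6,-0.92,0],[0,0,-0.436],0.6],[[0.6,-0.92,0],[0,0,-0.436],0.6],[[0.6,-0.92,0],[0,0,-0.436],0.6],[[0.6,-0.92,0],[0,0,-0.436],0.6]]' --force 40

```text
time_s: 0.52
ee_pos: [261.2, 401.5, 404.3]
orientation: [0.3, 0.954, -0.0, -0.0]
wrist_force: [-0.1, -0.1, -0.3]
grip_width: 63.9
gripper_force: 0.0
```

apply_moves --deltas '[[[0.6,-0.92,0],[0,0,-0.436],0.6],[[0.6,-0.92,0],[0,0,-0.436],0.6],[[0.6,-0.92,0],[0,0,-0.436],0.6],[[0.6,-0.92,0],[0,0,-0.436],0.6],[[0.6,-0.92,0],[0,0,-0.436],0.6]]'

```text
time_s: 0.93
ee_pos: [336.2, 286.4, 404.5]
orientation: [0.422, 0.907, -0.0, -0.0]
wrist_force: [0.4, 0.5, -0.0]
grip_width: 55.9
gripper_force: 0.0
```

apply_moves --deltas '[[[0.6,-0.92,0],[0,0,-0.436],0.6],[[0.6,-0.92,0],[0,0,-0.436],0.6],[[0.6,-0.92,0],[0,0,-0.436],0.6],[[0.6,-0.92,0],[0,0,-0.436],0.6],[[0.6,-0.92,0],[0,0,-0.436],0.6]]'

```text
time_s: 1.35
ee_pos: [411.2, 171.4, 404.5]
orientation: [0.536, 0.844, -0.0, -0.0]
wrist_force: [-0.1, 0.6, -0.9]
grip_width: 56.0
gripper_force: 0.0
```

apply_moves --deltas '[[[0.6,-0.92,0],[0,0,-0.436],0.6],[[0.6,-0.92,0],[0,0,-0.436],0.6],[[0.6,-0.92,0],[0,0,-0.436],0.6],[[0.6,-0.92,0],[0,0,-0.436],0.6],[[0.6,-0.92,0],[0,0,-0.436],0.6]]'

```text
time_s: 1.77
ee_pos: [486.3, 56.4, 404.4]
orientation: [0.642, 0.767, -0.0, -0.0]
wrist_force: [-0.6, 0.6, 0.6]
grip_width: 55.6
gripper_force: 0.0
```

apply_moves --deltas '[[[0.6,-0.92,0],[0,0,-0.436],0.6],[[0.6,-0.92,0],[0,0,-0.436],0.6],[[0.6,-0.92,0],[0,0,-0.436],0.6],[[0.6,-0.92,0],[0,0,-0.436],0.6],[[0.6,-0.92,0],[0,0,-0.436],0.6]]'

```text
time_s: 2.18
ee_pos: [561.3, -58.6, 404.2]
orientation: [0.736, 0.677, -0.0, -0.0]
wrist_force: [0.4, 0.1, -0.6]
grip_width: 55.6
gripper_force: 0.0
```

apply_moves --deltas '[[[0,0,0],[0,0,0],0.6]]'

```text
time_s: 2.27
ee_pos: [562.9, -61.3, 403.9]
orientation: [0.737, 0.675, -0.0, 0.001]
wrist_force: [-0.6, -0.6, 0.4]
grip_width: 55.5
gripper_force: 0.0
```

apply_moves --deltas '[[[-0.04,0.17,-0.8],[0,0,0],0.6],[[0,0,-0.8],[0,0,0],0.6],[[0,0,-0.8],[0,0,0],0.6],[[0,0,-0.8],[0,0,0],0.6],[[0,0,-0.6],[0,0,0],0.6]]'

```text
time_s: 2.68
ee_pos: [559.1, -52.5, 307.7]
orientation: [0.735, 0.678, -0.001, -0.001]
wrist_force: [-0.4, 0.4, -0.4]
grip_width: 55.8
gripper_force: 0.0
```

apply_moves --deltas '[[[0,0,0],[0,0,0],0.4],[[0,0,0],[0,0,0],0.3],[[0,0,0],[0,0,0],0.24]]'

```text
time_s: 2.93
ee_pos: [560.1, -53.0, 310.6]
orientation: [0.735, 0.678, 0.0, 0.0]
wrist_force: [-0.1, 0.4, 0.9]
grip_width: 40.4
gripper_force: 0.0
```

```bash
python3 - <<'E'
from meas import *
p,d=camera("side");a=cv2.resize(p[120:240,240:420],None,fx=4,fy=4,interpolation=cv2.INTER_CUBIC)
q,d=camera("top");b=cv2.resize(q[150:210,280:370],None,fx=8,fy=8,interpolation=cv2.INTER_CUBIC)
cv2.imwrite("pics/g1.png",a[...,::-1]);print(env.get_obs())
E
```

```text
{'time_s': 3.0333, 'q': array([-2.92696797e-01,  3.59436184e-01,  1.63540205e+00,  2.63606391e-05,
        1.14444616e+00, -2.10923113e-01]), 'dq': array([-0.00112438, -0.00158121,  0.00049917, -0.0014246 , -0.00280814,
        0.0033141 ]), 'joint_torque': array([ 7.00291945e-03, -4.62475026e+01, -2.54184920e+01,  6.78787823e-02,
        4.38520149e-02, -8.65593192e-04]), 'ee_pos': array([560.3033351 , -53.12232551, 311.08892782]), 'orientation': array([7.35422319e-01, 6.77608058e-01, 5.97356523e-04, 9.87581854e-04]), 'wrist_force': array([-0.2523572 , -0.08674269,  0.20632404]), 'wrist_torque': array([-0.07617373,  0.08979446,  0.0348573 ]), 'gripper_force': 0.0, 'grip_width': 32.09392094832292}
```

View pics/g1.png

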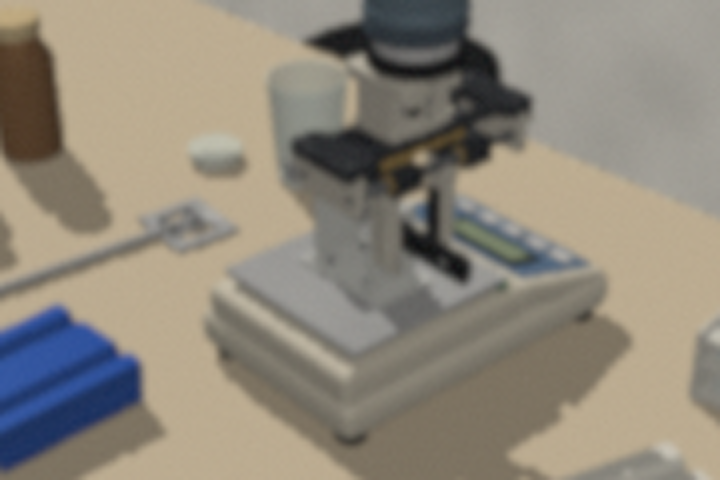

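The fingers (about (385,225) and (440,215) in the crop) straddle the handle just outside the cradle plate. Next I close on it and lift.

apply_moves --deltas '[[[0.06,-0.08,-0.12],[0,0,0],0.24],[[0,0,0],[0,0,0],0.15],[[0,0,0],[0,0,0],0.08],[[0,0,0],[0,0,0],0],[[0,0,0],[0,0,0],0]]' --force 45

```text
time_s: 3.45
ee_pos: [561.5, -55.2, 307.0]
orientation: [0.736, 0.678, 0.0, 0.0]
wrist_force: [0.0, -0.1, 0.6]
grip_width: 10.7
gripper_force: 45.0
```

apply_moves --deltas '[[[0,0,0],[0,0,0],0],[[0,0,0],[0,0,0],0],[[0,0,0],[0,0,0],0]]'

```text
time_s: 3.7
ee_pos: [561.5, -55.2, 307.0]
orientation: [0.736, 0.678, 0.0, 0.0]
wrist_force: [0.3, -0.1, 1.1]
grip_width: 10.7
gripper_force: 45.0
```

apply_moves --deltas '[[[0,0,0.3],[0,0,0],0],[[0,0,0.8],[0,0,0],0],[[0,0,1],[0,0,0],0],[[0,0,1],[0,0,0],0],[[0,0,0.9],[0,0,0],0]]'

```text
time_s: 4.12
ee_pos: [561.1, -55.0, 408.2]
orientation: [0.735, 0.678, -0.0, -0.0]
wrist_force: [0.3, 0.3, -1.7]
grip_width: 10.6
gripper_force: 45.0
```

apply_moves --deltas '[[[-0.4,-0.49,0],[0,0,-1],0],[[-0.4,-0.49,0],[0,0,-1],0],[[-0.4,-0.49,0],[0,0,-1],0],[[-0.4,-0.49,0],[0,0,-1],0],[[-0.4,-0.49,0],[0,0,-1],0]]'

```text
time_s: 4.53
ee_pos: [510.6, -116.6, 406.9]
orientation: [0.904, 0.427, -0.0, -0.0]
wrist_force: [0.3, -0.6, -0.4]
grip_width: 10.9
gripper_force: 45.0
```

apply_moves --deltas '[[[-0.4,-0.49,0],[0,0,-1],0],[[-0.4,-0.49,0],[0,0,-1],0],[[-0.4,-0.49,0],[0,0,-1],0],[[-0.4,-0.49,0],[0,0,-1],0],[[-0.4,-0.49,0],[0,0,-1],0]]'

```text
time_s: 4.95
ee_pos: [460.6, -177.9, 406.9]
orientation: [0.99, 0.141, -0.0, -0.0]
wrist_force: [0.6, -0.1, -1.4]
grip_width: 10.4
gripper_force: 45.0
```

apply_moves --deltas '[[[-0.4,-0.49,0],[0,0,-1],0],[[-0.4,-0.49,0],[0,0,-1],0],[[-0.4,-0.49,0],[0,0,-1],0],[[-0.4,-0.49,0],[0,0,-1],0],[[-0.4,-0.49,0],[0,0,-1],0]]'

```text
time_s: 5.37
ee_pos: [410.6, -239.1, 406.9]
orientation: [0.987, -0.158, -0.0, -0.0]
wrist_force: [0.0, 0.3, -0.1]
grip_width: 11.0
gripper_force: 45.0
```

apply_moves --deltas '[[[0,0,-0.7],[0,0,0],0],[[0,0,-1],[0,0,0],0],[[0,0,-1],[0,0,0],0],[[0,0,-1],[0,0,0],0],[[0,0,-1],[0,0,0],0]]'

```text
time_s: 5.78
ee_pos: [411.1, -238.6, 288.5]
orientation: [0.988, -0.155, -0.0, -0.0]
wrist_force: [0.6, -0.7, -1.7]
grip_width: 10.9
gripper_force: 45.0
```

apply_moves --deltas '[[[0,0,-0.8],[0,0,0],0],[[0,0,-0.5],[0,0,0],0],[[0,0,0],[0,0,0],0],[[0,0,0],[0,0,0],0]]'

```text
time_s: 6.12
ee_pos: [411.2, -238.6, 256.5]
orientation: [0.988, -0.155, -0.001, -0.001]
wrist_force: [0.5, -0.4, -0.5]
grip_width: 10.7
gripper_force: 45.0
```

```bash
python3 - <<'E'
from meas import *
p,d=camera("side");np.savez("pics/side1.npz",p=p,d=d)
q,e=camera("top");np.savez("pics/top1.npz",p=q,d=e)
a=cv2.resize(p[170:310,320:480],None,fx=4,fy=4,interpolation=cv2.INTER_CUBIC)
b=cv2.resize(q[150:250,370:450],None,fx=5.6,fy=5.6,interpolation=cv2.INTER_CUBIC)[:560,:]
cv2.imwrite("pics/h1.png",a[...,::-1]);cv2.imwrite("pics/h1t.png",b[...,::-1]);o=env.get_obs();print(o["ee_pos"],o["orientation"],o["wrist_force"],o["grip_width"],o["q"])
E
```

```text
[ 411.78741048 -239.16581713  257.78441921] [ 9.87923176e-01 -1.54942687e-01  6.32911252e-04  4.01648445e-04] [ 0.76938269 -0.18044024 -0.50476753] 11.221115013546695 [-7.61031227e-01  2.85798629e-01  1.90314936e+00  7.36168367e-05
  9.51146666e-01  1.12086136e+00]
```

View pics/h1.png

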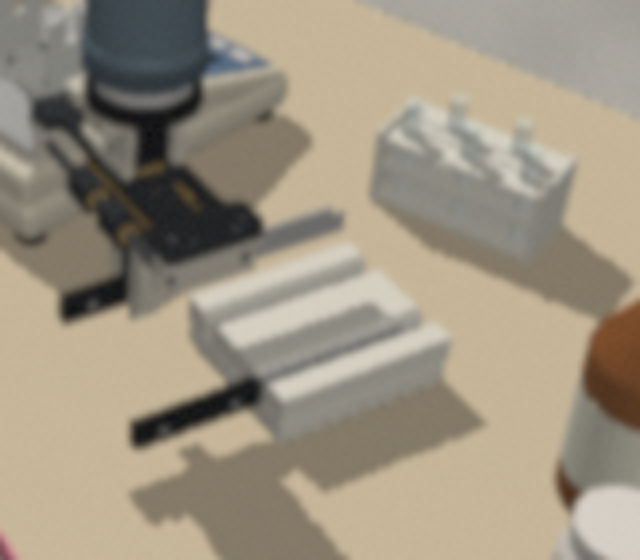

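The held scraper (handle end at crop (65,310), blade tip at (340,215)) is parallel to the block and hovering behind the empty slot. Now I measure its offset relative to the stored scraper in the same images.

```bash
python3 - <<'E'
from meas import *
s=np.load("pics/side1.npz");p=s["p"].astype(int);g=p.sum(2);S=g.shape
print(p[250,340],p[275,360])
def blob(b,z,thr):
    x0,y0,x1,y1=b
    G=cv2.resize(s["p"][y0:y1,x0:x1],None,fx=8,fy=8,interpolation=cv2.INTER_CUBIC).astype(int).sum(2)
    v,u=np.nonzero(G<thr);u=(u+.5)/8-.5+x0;v=(v+.5)/8-.5+y0
    # bottom-left end: points within 3 px of left end
    lo=u.min();k=u<lo+3
    end=np.array([lo,(v[k].min()+v[k].max())/2])
    # lower edge line
    us=np.arange(lo+2,u.max()-3,1);lb=[v[abs(u-a)<.2].max() for a in us]
    tb=[v[abs(u-a)<.2].min() for a in us]
    f=np.polyfit(us,lb,1);f2=np.polyfit(us,tb,1);print(end,"slopes",f,f2)
    return plane("side",[end],z)[0].round(1),plane("side",[[us[0],f@[us[0],1]],[us[-1],f@[us[-1],1]]],z-11).round(1)
print(blob((330,232,350,254),92-1,170)); print(blob((349,262,383,286),31,170))
t=np.load("pics/top1.npz");q=t["p"]
b=cv2.resize(q[150:250,370:450],None,fx=6,fy=6,interpolation=cv2.INTER_CUBIC)
cv2.imwrite("pics/h1t.png",b[:,:,::-1])
E
```

```text
[166 152 128] [32 31 32]
[335.4375 245.8125] slopes [ -0.46041667 404.05768229] [-3.45833333e-01  3.59823524e+02]
(array([ 360. , -219.1,   91. ]), array([[ 364.4, -222.3,   80. ],
       [ 390.8, -227.1,   80. ]]))
[353.0625 277.6875] slopes [-3.83076923e-01  4.16035673e+02] [-3.84903846e-01  4.11831268e+02]
(array([ 351.4, -293.6,   31. ]), array([[ 357.1, -296. ,   20. ],
       [ 429.4, -318.8,   20. ]]))
```

View pics/h1t.png

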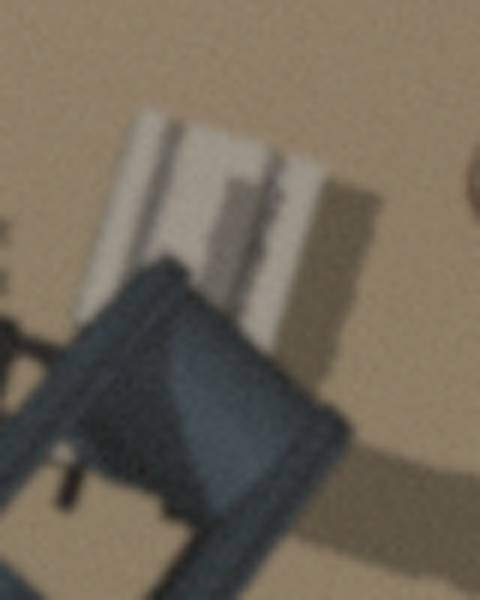

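The top view shows the wrist hiding the handle. The empty slot is still visible at crop (175,130)–(140,250). The first top picture gives the most reliable lateral position, so I take a profile across the block there.

```bash
python3 - <<'E'
from meas import *
t=np.load("pics/top0.npz");g=t["p"].astype(np.float32).sum(2)
f,cx,cy,E=cal("top")
def proj(P):
    c=(P-E[:3,3])@E[:3,:3];return cx+f*c[:,0]/-c[:,2],cy-f*c[:,1]/-c[:,2]
def samp(P):
    u,v=proj(P);return cv2.remap(g,u.astype(np.float32)[None],v.astype(np.float32)[None],cv2.INTER_LINEAR)[0]
c=np.array([523.6,-308.6])
np.set_printoptions(linewidth=220,suppress=True)
def lat(x0,x1,z,ys,a):
    ex=np.array([np.cos(a),np.sin(a)]);ey=np.array([-ex[1],ex[0]])
    return np.array([samp(np.c_[c+np.outer(np.arange(x0,x1,3),ex)+y*ey,np.full(len(range(x0,x1,3)),z)]).mean() for y in ys])
ys=np.arange(-75,76,1)
for deg in(-17,-18,-19):
    r=lat(-50,50,42,ys,np.radians(deg));d=np.diff(r);k=np.argsort(-abs(d))[:12];print(deg,sorted(((ys[i]+.5),d[i].round()) for i in k), (d**2).sum())
r=lat(-50,50,42,ys,np.radians(-17.7));print(np.c_[ys,r.round()][::2].astype(int).tolist())
a=np.radians(-17.7);ex=np.array([np.cos(a),np.sin(a)]);ey=np.array([-ex[1],ex[0]])
xs=np.arange(-85,86,2)
r=[samp(np.c_[c+x*ex+np.outer(np.arange(-18,18,3),ey),np.full(12,42)]).mean() for x in xs];print("long",list(zip(xs.tolist(),np.int32(r).tolist())))
r=lat(-165,-85,42,np.arange(-50,-16,2),a);print("handle2",list(zip(range(-50,-16,2),r.round().astype(int).tolist())))
E
```

```text
-17 [(np.float64(-65.5), np.float32(17.0)), (np.float64(-64.5), np.float32(18.0)), (np.float64(-63.5), np.float32(18.0)), (np.float64(-62.5), np.float32(17.0)), (np.float64(-44.5), np.float32(-15.0)), (np.float64(-43.5), np.float32(-16.0)), (np.float64(-42.5), np.float32(-16.0)), (np.float64(-29.5), np.float32(18.0)), (np.float64(-28.5), np.float32(19.0)), (np.float64(-27.5), np.float32(18.0)), (np.float64(-26.5), np.float32(17.0)), (np.float64(38.5), np.float32(15.0))] 9802.455
-18 [(np.float64(-65.5), np.float32(18.0)), (np.float64(-64.5), np.float32(19.0)), (np.float64(-63.5), np.float32(18.0)), (np.float64(-62.5), np.float32(17.0)), (np.float64(-44.5), np.float32(-16.0)), (np.float64(-43.5), np.float32(-16.0)), (np.float64(-42.5), np.float32(-16.0)), (np.float64(-29.5), np.float32(18.0)), (np.float64(-28.5), np.float32(19.0)), (np.float64(-27.5), np.float32(18.0)), (np.float64(-26.5), np.float32(17.0)), (np.float64(38.5), np.float32(15.0))] 9920.488
-19 [(np.float64(-65.5), np.float32(17.0)), (np.float64(-64.5), np.float32(18.0)), (np.float64(-63.5), np.float32(18.0)), (np.float6
[... 1716 characters left out ...]
3, 414), (-1, 413), (1, 412), (3, 413), (5, 413), (7, 413), (9, 414), (11, 414), (13, 414), (15, 414), (17, 413), (19, 412), (21, 412), (23, 412), (25, 412), (27, 412), (29, 411), (31, 410), (33, 410), (35, 411), (37, 412), (39, 412), (41, 412), (43, 412), (45, 413), (47, 413), (49, 412), (51, 411), (53, 410), (55, 412), (57, 413), (59, 413), (61, 411), (63, 408), (65, 403), (67, 394), (69, 382), (71, 369), (73, 357), (75, 350), (77, 348), (79, 347), (81, 346), (83, 346), (85, 348)]
handle2 [(-50, 283), (-48, 298), (-46, 300), (-44, 281), (-42, 245), (-40, 197), (-38, 151), (-36, 127), (-34, 127), (-32, 155), (-30, 200), (-28, 250), (-26, 292), (-24, 321), (-22, 337), (-20, 342), (-18, 344)]
```

The block's outer edges, slot bands and handle2 all put the empty slot about 2 mm to the −y side of the held blade. I'll correct that and lower in steps while watching the force.

apply_moves --deltas '[[[-0.03,-0.085,-0.25],[0,0,0],0],[[0,0,-0.25],[0,0,0],0],[[0,0,-0.25],[0,0,0],0],[[0,0,-0.25],[0,0,0],0],[[0,0,-0.25],[0,0,0],0]]'

```text
time_s: 6.63
ee_pos: [410.5, -240.9, 224.8]
orientation: [0.988, -0.155, -0.0, -0.0]
wrist_force: [0.2, -0.1, -1.6]
grip_width: 10.5
gripper_force: 45.0
```

apply_moves --deltas '[[[0,0,-0.1],[0,0,0],0],[[0,0,-0.1],[0,0,0],0],[[0,0,-0.1],[0,0,0],0],[[0,0,-0.1],[0,0,0],0],[[0,0,0],[0,0,0],0]]'

```text
time_s: 7.05
ee_pos: [410.6, -240.9, 215.1]
orientation: [0.988, -0.155, -0.0, -0.0]
wrist_force: [-0.0, -0.3, -1.3]
grip_width: 10.6
gripper_force: 45.0
```

apply_moves --deltas '[[[0,0,-0.1],[0,0,0],0],[[0,0,-0.1],[0,0,0],0],[[0,0,0],[0,0,0],0]]'

```text
time_s: 7.3
ee_pos: [410.9, -241.6, 210.6]
orientation: [0.988, -0.155, 0.001, 0.001]
wrist_force: [-0.0, -3.3, -1.2]
grip_width: 10.3
gripper_force: 45.0
```

apply_moves --deltas '[[[0,0,-0.1],[0,0,0],0],[[0,0,-0.1],[0,0,0],0],[[0,0,0],[0,0,0],0]]'

```text
time_s: 7.55
ee_pos: [410.8, -241.5, 205.3]
orientation: [0.988, -0.155, 0.0, 0.0]
wrist_force: [-0.4, -5.3, -1.3]
grip_width: 10.6
gripper_force: 45.0
```

apply_moves --deltas '[[[0,0,-0.1],[0,0,0],0],[[0,0,-0.08],[0,0,0],0],[[0,0,0],[0,0,0],0]]'

```text
time_s: 7.8
ee_pos: [410.7, -241.4, 200.8]
orientation: [0.988, -0.155, 0.0, 0.0]
wrist_force: [-1.7, -5.9, 0.4]
grip_width: 10.8
gripper_force: 45.1
```

apply_moves --deltas '[[[-0.02,-0.06,0],[0,0,0],0],[[0,0,-0.06],[0,0,0],0],[[0,0,0],[0,0,0],0]]'

```text
time_s: 8.05
ee_pos: [409.9, -242.0, 199.0]
orientation: [0.988, -0.155, -0.001, -0.001]
wrist_force: [-0.5, -2.6, -0.8]
grip_width: 10.6
gripper_force: 45.0
```

```bash
python3 - <<'E'
from h import *
o=env.get_obs();print(o["ee_pos"],o["wrist_force"],o["wrist_torque"],o["orientation"])
p,d=camera("side");a=cv2.resize(p[170:310,320:480],None,fx=4,fy=4,interpolation=cv2.INTER_CUBIC)
cv2.imwrite("pics/i1.png",a[...,::-1])
E
```

```text
[ 409.85874908 -242.02764823  198.95494307] [-0.51420963 -2.63180516 -0.78367423] [-0.22423846  0.30036151 -0.12234898] [ 9.87924387e-01 -1.54934512e-01 -5.95327276e-04 -5.90808306e-04]
```

View pics/i1.png

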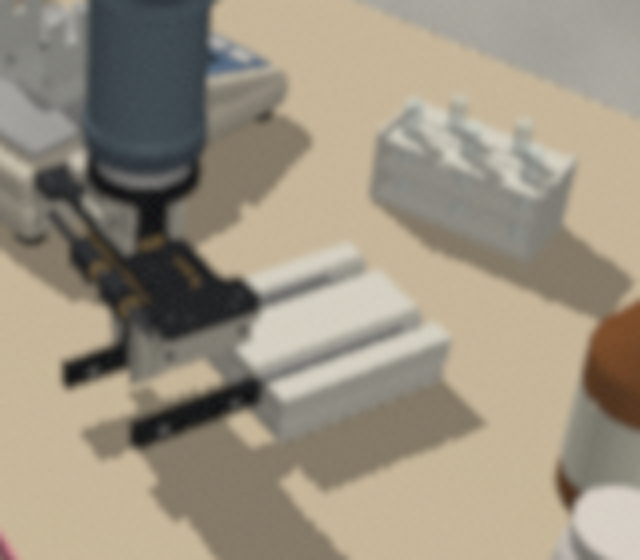

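The blade is down in the slot, with the handle end at crop (65,375), about a centimetre short of home compared with its neighbour. Now I slide it forward.

apply_moves --deltas '[[[0.108,-0.057,0],[0,0,0],0],[[0.114,-0.037,0],[0,0,0],0],[[0,0,0],[0,0,0],0]]'

```text
time_s: 8.35
ee_pos: [416.2, -244.8, 199.4]
orientation: [0.988, -0.155, 0.0, -0.0]
wrist_force: [0.7, -1.3, -0.6]
grip_width: 10.8
gripper_force: 45.0
```

apply_moves --deltas '[[[0.076,-0.025,0],[0,0,0],0],[[0,0,0],[0,0,0],0]]'

```text
time_s: 8.52
ee_pos: [417.9, -245.4, 199.5]
orientation: [0.988, -0.155, 0.0, -0.0]
wrist_force: [0.1, 1.0, -0.7]
grip_width: 11.1
gripper_force: 45.0
```

apply_moves --deltas '[[[0.076,-0.025,0],[0,0,0],0],[[0,0,0],[0,0,0],0]]'

```text
time_s: 8.68
ee_pos: [419.8, -246.1, 199.5]
orientation: [0.988, -0.155, 0.0, 0.0]
wrist_force: [0.7, -0.7, -2.1]
grip_width: 10.8
gripper_force: 45.0
```

apply_moves --deltas '[[[0,0,-0.06],[0,0,0],0],[[0,0,0],[0,0,0],0]]'

```text
time_s: 8.85
ee_pos: [419.4, -246.0, 197.8]
orientation: [0.988, -0.155, -0.0, -0.0]
wrist_force: [0.1, -0.3, -1.5]
grip_width: 11.0
gripper_force: 45.0
```

apply_moves --deltas '[[[0,0,-0.06],[0,0,0],0],[[0,0,0],[0,0,0],0]]'

```text
time_s: 9.02
ee_pos: [419.4, -246.1, 196.6]
orientation: [0.988, -0.155, 0.0, 0.0]
wrist_force: [-1.3, 0.6, 2.0]
grip_width: 10.7
gripper_force: 45.0
```

apply_moves --deltas '[[[0.076,-0.025,0],[0,0,0],0],[[0,0,0],[0,0,0],0]]'

```text
time_s: 9.18
ee_pos: [421.5, -246.8, 196.7]
orientation: [0.988, -0.155, 0.0, 0.0]
wrist_force: [-0.8, 1.5, 2.3]
grip_width: 10.7
gripper_force: 45.0
```

apply_moves --deltas '[[[0.076,-0.025,0],[0,0,0],0],[[0,0,0],[0,0,0],0]]'

```text
time_s: 9.35
ee_pos: [423.5, -247.4, 196.6]
orientation: [0.988, -0.155, 0.0, 0.0]
wrist_force: [-2.1, 1.3, 3.5]
grip_width: 10.5
gripper_force: 45.0
```

On the floor, light contact. Keep pushing.

apply_moves --deltas '[[[0.06,-0.02,0],[0,0,0],0],[[0,0,0],[0,0,0],0]]'

```text
time_s: 9.52
ee_pos: [425.0, -247.9, 196.6]
orientation: [0.988, -0.155, 0.0, 0.0]
wrist_force: [-1.3, 1.6, 4.0]
grip_width: 10.9
gripper_force: 45.0
```

apply_moves --deltas '[[[0.06,-0.02,0],[0,0,0],0],[[0,0,0],[0,0,0],0]]'

```text
time_s: 9.68
ee_pos: [425.6, -248.1, 196.5]
orientation: [0.988, -0.155, -0.001, -0.0]
wrist_force: [-7.1, 1.5, 8.8]
grip_width: 10.7
gripper_force: 45.0
```

apply_moves --deltas '[[[0.06,-0.02,0],[0,0,0],0],[[0,0,0],[0,0,0],0]]'

```text
time_s: 9.85
ee_pos: [426.1, -248.2, 196.3]
orientation: [0.988, -0.155, -0.003, -0.001]
wrist_force: [-10.8, 1.4, 11.2]
grip_width: 10.7
gripper_force: 45.0
```

Force built up at the end stop, so it is home. Next I release and rise.

apply_moves --deltas '[[[0,0,0.03],[0,0,0],0],[[0,0,0],[0,0,0],0.2],[[0,0,0],[0,0,0],0.32],[[0,0,0],[0,0,0],0.32],[[0,0,0],[0,0,0],0.32]]'

```text
time_s: 10.27
ee_pos: [428.2, -249.0, 197.2]
orientation: [0.988, -0.155, 0.0, 0.0]
wrist_force: [0.1, 0.1, 0.6]
grip_width: 28.9
gripper_force: 0.0
```

apply_moves --deltas '[[[0,0,0.2],[0,0,0],0.32],[[0,0,0.6],[0,0,0],0.32],[[0,0,1],[0,0,0],0.32],[[0,0,1],[0,0,0],0.32],[[0,0,1],[0,0,0],0.32]]'

```text
time_s: 10.68
ee_pos: [427.8, -248.7, 293.5]
orientation: [0.988, -0.155, -0.0, -0.0]
wrist_force: [0.7, -0.5, -0.9]
grip_width: 30.0
gripper_force: 0.0
```

apply_moves --deltas '[[[-0.5,1,1],[0,0,0],0.5],[[-0.5,1,1],[0,0,0],0.5],[[-0.3,1,1],[0,0,0],0.5],[[0,1,1],[0,0,0],0.5],[[0,1,1],[0,0,0],0.5]]'

```text
time_s: 11.1
ee_pos: [394.4, -122.5, 418.9]
orientation: [0.988, -0.155, 0.0, 0.0]
wrist_force: [0.7, -0.2, 0.9]
grip_width: 46.6
gripper_force: 0.0
```

```bash
python3 - <<'E'
from meas import *
p,d=camera("side");np.savez("pics/side2.npz",p=p,d=d)
q,e=camera("top");np.savez("pics/top2.npz",p=q,d=e)
a=cv2.resize(p[180:300,320:460],None,fx=3,fy=3,interpolation=cv2.INTER_CUBIC)
b=cv2.resize(q[110:240,280:440],None,fx=3,fy=3,interpolation=cv2.INTER_CUBIC)[:, :]
h=np.zeros((390,420+480,3),np.uint8)
h[:360,:420]=a;h[:390,420:]=b
cv2.imwrite("pics/j1.png",cv2.resize(h,None,fx=.88,fy=.88)[...,::-1]);o=env.get_obs();print(o["ee_pos"],o["orientation"],o["grip_width"])
E
```

```text
[ 395.55487179 -121.56861727  421.63653112] [ 0.98814003 -0.15350055  0.00396214  0.00107914] 46.37623429009687
```

View pics/j1.png

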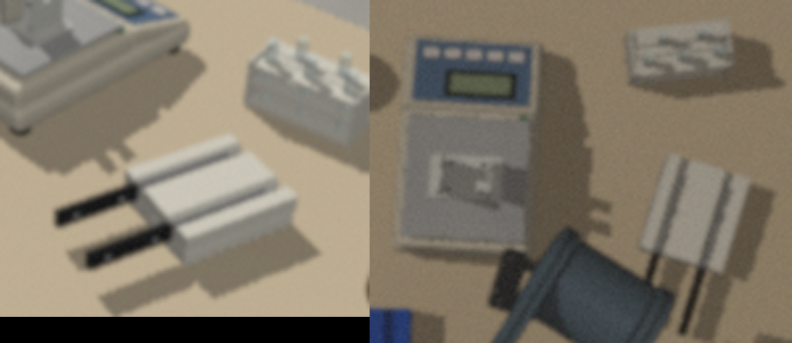

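The scraper sits home beside its twin: their handles project equally (left panel (95,205) and (130,245)), and the cradle is empty. Now I measure the balance and cradle, and the stirrer more finely.

```bash
python3 - <<'E'
from meas import *
np.set_printoptions(linewidth=200,suppress=True)
t=np.load("pics/top2.npz");P=t["p"].astype(np.float32);g=P.sum(2);rb=P[...,0]-P[...,2]
f,cx,cy,E=cal("top")
def samp(I,Q):
    c=(Q-E[:3,3])@E[:3,:3];u=cx+f*c[:,0]/-c[:,2];v=cy-f*c[:,1]/-c[:,2]
    return cv2.remap(I,u.astype(np.float32)[None],v.astype(np.float32)[None],cv2.INTER_LINEAR)[0]
c=np.array([565.,10.])
def prof(I,axis,rng,other,z,a):
    ex=np.array([np.cos(a),np.sin(a)]);ey=np.array([-ex[1],ex[0]])
    if axis=='y':ex,ey=ey,ex
    return np.array([samp(I,np.c_[c+r*ex+np.outer(other,ey),np.full(len(other),z)]).mean() for r in rng])
def edges(r,rng,n=6):
    d=np.diff(cv2.GaussianBlur(r[None].astype(np.float32),(0,0),2)[0]);k=[i for i in range(1,len(d)-1) if abs(d[i])>=abs(d[i-1]) and abs(d[i])>abs(d[i+1])]
    k=sorted(k,key=lambda i:-abs(d[i]))[:n];return sorted((float(rng[i]+.5),round(float(d[i]),1)) for i in k)
R=np.arange(-130,131)
for deg in(-3,-2,-1,0,1,2,3):
    a=np.radians(deg);s=(np.diff(prof(g,'y',R,np.r_[-80:-40:3,40:80:3],84,a))**2).sum(),(np.diff(prof(g,'x',np.arange(-120,120),np.r_[-75:-45:3,45:75:3],84,a))**2).sum();print(deg,s)
a=np.radians(-1)
print("y rb",edges(prof(rb,'y',R,np.r_[-78:-40:3,40:78:3],84,a),R));print("y g",edges(prof(g,'y',R,np.r_[-78:-40:3],84,a),R,8))
print("x g",edges(prof(g,'x',R,np.r_[-75:-45:3],84,a),R,8));print("x rb",edges(prof(rb,'x',R,np.r_[-75:-45:3,45:75:3],84,a),R))
R2=np.arange(-60,61)
print("cradle y@155",edges(prof(g,'y',R2,np.r_[-22:-8:2,9:23:2],155,a),R2,8))
print(np.c_[R2,prof(g,'y',R2,np.r_[-22:-10:2],155,a),prof(g,'y',R2,np.r_[11:22:2],155,a)][::2].astype(int).tolist())
for y in(-33,33):
    print("plate x",y,edges(prof(g,'x',R2,np.r_[y-1:y+2],155,a),R2,8))
# cradle from depth
C=cloud("top",t["d"]);m=(C[...,2]>135)&box(g.shape,295,155,345,205);q=C[m];print("depth plates",len(q),q[:,:2].min(0),q[:,:2].max(0),q.mean(0))
# stirrer from first top view: half-width centroid per row
p0=np.load("pics/top0.npz")["p"].astype(int);sat=40-(p0.max(2)-p0.min(2)).clip(0,40)
pts=[]
for v in range(188,256):
    w=np.where(sat[v,226:256]>8,sat[v,226:256],0);pts.append((226+(w*np.arange(30)).sum()/max(w.sum(),1),v))
Q=plane("top",pts,5)[:,:2];l=cv2.fitLine(Q.astype(np.float32),cv2.DIST_HUBER,0,.01,.01).ravel();print("shaft",l,np.degrees(np.arctan2(l[1],l[0])))
I=sat.astype(np.float32);d=l[:2]*np.sign(l[0]);o=l[2:]
s=np.arange(-250,300,2.);n=np.array([-d[1],d[0]])
for off in([0],[-30,-33,-36,30,33,36],[-12,12,-18,18]):
    r=np.array([samp(I,np.c_[o+x*d+np.outer(off,n),np.full(len(off),5)]).mean() for x in s]);print("along",off,edges(r,s,6))
print("o",o)
E
```

```text
-3 (np.float32(808.16223), np.float32(4639.1055))
-2 (np.float32(739.92444), np.float32(4767.969))
-1 (np.float32(644.0162), np.float32(4352.6396))
0 (np.float32(537.93475), np.float32(3782.2983))
1 (np.float32(488.1315), np.float32(3228.274))
2 (np.float32(460.87805), np.float32(2704.469))
3 (np.float32(459.53564), np.float32(2239.052))
y rb [(-125.5, 0.4), (-95.5, -0.7), (-82.5, -0.8), (-72.5, -0.1), (-15.5, 0.1), (88.5, 1.5)]
y g [(-126.5, 1.9), (-111.5, 0.8), (-104.5, -0.8), (-79.5, 8.8), (-29.5, 1.0), (90.5, 4.3), (99.5, -2.7), (107.5, 0.9)]
x g [(-97.5, 21.4), (-88.5, -2.2), (-81.5, 2.1), (-33.5, -7.6), (18.5, 8.6), (85.5, 1.9), (103.5, -13.2), (119.5, 3.5)]
x rb [(-109.5, -0.6), (-96.5, 1.0), (-84.5, -1.4), (87.5, 1.3), (105.5, -3.5), (117.5, 0.2)]
cradle y@155 [(-46.5, 5.9), (-33.5, 6.4), (-19.5, 1.9), (-11.5, -5.0), (1.5, -2.0), (16.5, -3.6), (34.5, 14.0), (48.5, -8.1)]
[[-60, 233, 328], [-58, 233, 324], [-56, 234, 318], [-54, 237, 314], [-52, 240, 310], [-50, 246, 315], [-48, 254, 323], [-46, 268, 340], [-44, 279, 354], [-42, 288, 357], [-40, 293, 360], [-38, 297, 362], [-3
[... 880 characters left out ...]
 7.9), (23.5, -7.8), (40.5, 1.1)]
plate x 33 [(-57.5, -2.4), (-33.5, 2.8), (-26.5, -7.7), (-18.5, 3.2), (-6.5, 4.7), (5.5, -6.0), (15.5, 4.4), (27.5, -3.1)]
depth plates 41 [390.31092176 -47.59982316] [590.48941823  46.05490143] [516.57810485   3.14189467 499.64236017]
shaft [  0.9917398   -0.12826605 392.7209     319.50208   ] -7.369405
along [0] [(-201.5, -1.5), (-129.5, 4.1), (-79.5, 0.6), (-51.5, 0.7), (166.5, 0.9), (238.5, -4.3)]
along [-30, -33, -36, 30, 33, 36] [(-207.5, -0.7), (-183.5, -0.9), (4.5, 0.4), (168.5, 4.0), (220.5, 0.4), (240.5, -3.9)]
along [-12, 12, -18, 18] [(-203.5, -0.9), (-185.5, -0.7), (168.5, 3.8), (184.5, -2.6), (222.5, 2.3), (240.5, -4.0)]
o [392.7209  319.50208]
```

```bash
cat > prof.py <<'E'
from meas import *
f,cx,cy,E=cal("top")
def samp(I,Q):
    c=(Q-E[:3,3])@E[:3,:3];u=cx+f*c[:,0]/-c[:,2];v=cy-f*c[:,1]/-c[:,2]
    return cv2.remap(I,u.astype(np.float32)[None],v.astype(np.float32)[None],cv2.INTER_LINEAR)[0]
c=np.array([565.,12.])
def prof(I,axis,rng,other,z,a):
    a=np.radians(a);ex=np.array([np.cos(a),np.sin(a)]);ey=np.array([-ex[1],ex[0]])
    if axis=='y':ex,ey=ey,ex
    return np.array([samp(I,np.c_[c+r*ex+np.outer(other,ey),np.full(len(other),z)]).mean() for r in rng])
def edges(r,rng,n=6):
    d=np.diff(cv2.GaussianBlur(r[None].astype(np.float32),(0,0),2)[0]);k=[i for i in range(1,len(d)-1) if abs(d[i])>=abs(d[i-1]) and abs(d[i])>abs(d[i+1])]
    k=sorted(k,key=lambda i:-abs(d[i]))[:n];return sorted((float(rng[i]+.5),round(float(d[i]),1)) for i in k)
E
python3 - <<'E'
from prof import *
g=np.load("pics/top0.npz")["p"].astype(np.float32).sum(2);g2=np.load("pics/top2.npz")["p"].astype(np.float32).sum(2)
R=np.arange(-130,131);X=np.r_[-78:-35:3,35:78:3];Y=np.r_[-75:-45:3,45:75:3]
for deg in(-6,-5,-4,-3.5,-3,-2.5,-2,-1):
    print(deg,int((np.diff(prof(g,'y',R,X,84,deg))**2).sum()),int((np.diff(prof(g,'x',R,Y,84,deg))**2).sum()))
a=-3
print("y",edges(prof(g,'y',R,X,84,a),R,8));print("y case low",edges(prof(g,'y',R,np.r_[-78:-35:3],84,a),R,8))
print("x",edges(prof(g,'x',R,Y,84,a),R,8))
S=np.arange(-60,61)
for I,n in((g2,"empty"),):
  for o in(np.r_[-23:-9:2],np.r_[10:23:2]):
    r=prof(I,'y',S,o,155,a);print(n,edges(r,S,8))
  for y in(-33,-30,33,36):
    r=prof(I,'x',S,np.r_[y-1:y+2],155,a);print("x@",y,edges(r,S,8),r[::4].astype(int).tolist())
E
```

```text
-6 597 5060
-5 675 5960
-4 736 6532
-3.5 748 6643
-3 730 6512
-2.5 698 6266
-2 657 5989
-1 558 5096
y [(-84.5, 7.9), (-49.5, -0.5), (-29.5, 0.7), (-23.5, 0.4), (-10.5, 0.4), (-1.5, 0.5), (84.5, 3.9), (94.5, -1.6)]
y case low [(-115.5, 0.6), (-83.5, 7.9), (-48.5, -1.2), (-38.5, 0.8), (-29.5, 1.3), (-24.5, 0.9), (85.5, 3.4), (96.5, -1.6)]
x [(-113.5, -8.6), (-96.5, 13.9), (-86.5, -6.3), (-31.5, -3.2), (3.5, -9.1), (14.5, 12.0), (87.5, 2.5), (106.5, -12.8)]
empty [(-48.5, 5.3), (-35.5, 9.1), (-14.5, -9.8), (-3.5, 0.3), (5.5, -0.6), (16.5, -2.8), (32.5, 15.8), (46.5, -8.8)]
empty [(-48.5, 6.3), (-36.5, 4.7), (-27.5, -3.4), (-19.5, 5.2), (-0.5, -3.2), (14.5, -4.8), (31.5, 11.6), (45.5, -7.2)]
x@ -33 [(-44.5, -8.6), (-23.5, 12.6), (-12.5, -4.1), (3.5, -2.2), (11.5, 6.2), (24.5, -7.6), (42.5, 1.2), (55.5, -1.1)] [339, 339, 331, 318, 286, 252, 248, 253, 268, 304, 355, 374, 357, 346, 336, 340, 331, 334, 359, 382, 407, 380, 349, 338, 337, 334, 342, 335, 338, 334, 332]
x@ -30 [(-44.5, -8.9), (-23.5, 14.4), (-10.5, -8.2), (8.5, 4.0), (15.5, 6.1), (24.5, -8.3), (39.5, -1.1), (56.5, -2.2)] [336, 336, 336, 326, 291, 258, 244, 256, 273, 315, 371, 394, 378, 340, 329, 332, 335, 348, 363, 385, 411, 380, 347, 335, 339, 333, 338, 334, 341, 334, 329]
x@ 33 [(-34.5, 3.3), (-28.5, -4.0), (-21.5, 4.2), (-12.5, 2.9), (-5.5, 3.0), (4.5, -6.1), (13.5, 3.3), (24.5, -4.2)] [339, 335, 335, 334, 334, 336, 329, 353, 334, 327, 347, 355, 367, 377, 389, 397, 379, 358, 364, 378, 384, 366, 350, 338, 337, 337, 331, 330, 332, 338, 340]
x@ 36 [(-48.5, 0.9), (-34.5, 4.7), (-21.5, 4.9), (-5.5, 1.5), (4.5, -2.3), (13.5, 1.6), (23.5, -6.2), (53.5, 1.5)] [338, 332, 332, 334, 335, 335, 334, 361, 362, 371, 392, 406, 407, 401, 412, 410, 406, 396, 397, 406, 403, 374, 352, 333, 333, 333, 329, 329, 329, 337, 340]
```

apply_moves --deltas '[[[0.232,0.851,0],[0,0,0.074],0.5],[[0.232,0.851,0],[0,0,0.074],0.5],[[0.232,0.851,0],[0,0,0.074],0.5],[[0.232,0.851,0],[0,0,0.074],0.5],[[0.232,0.851,0],[0,0,0.074],0.5]]' --force 58

```text
time_s: 11.62
ee_pos: [424.5, -16.9, 416.6]
orientation: [0.991, -0.133, -0.0, 0.0]
wrist_force: [0.5, 0.8, -0.4]
grip_width: 46.7
gripper_force: 0.0
```

apply_moves --deltas '[[[0.232,0.851,0],[0,0,0.074],0.5],[[0.232,0.851,0],[0,0,0.074],0.5],[[0.232,0.851,0],[0,0,0.074],0.5],[[0.232,0.851,0],[0,0,0.074],0.5],[[0.232,0.851,0],[0,0,0.074],0.5]]'

```text
time_s: 12.03
ee_pos: [453.7, 89.5, 416.5]
orientation: [0.994, -0.111, -0.0, 0.0]
wrist_force: [1.2, -0.3, -0.2]
grip_width: 46.9
gripper_force: 0.0
```

apply_moves --deltas '[[[0.232,0.851,-0.5],[0,0,0.074],0.5],[[0.232,0.851,-0.5],[0,0,0.074],0.5],[[0.232,0.851,-0.5],[0,0,0.074],0.5],[[0.232,0.851,-0.5],[0,0,0.074],0.5],[[0.232,0.851,-0.5],[0,0,0.074],0.5]]'

```text
time_s: 12.45
ee_pos: [482.7, 195.9, 353.3]
orientation: [0.996, -0.089, -0.0, 0.0]
wrist_force: [-0.0, -0.7, 0.3]
grip_width: 46.8
gripper_force: 0.0
```

apply_moves --deltas '[[[0.232,0.851,-0.5],[0,0,0.074],0.5],[[0.232,0.851,-0.5],[0,0,0.074],0.5],[[0.232,0.851,-0.5],[0,0,0.074],0.5],[[0.232,0.851,-0.5],[0,0,0.074],0.5],[[0.232,0.851,-0.5],[0,0,0.074],0.5]]'

```text
time_s: 12.87
ee_pos: [511.8, 302.2, 290.5]
orientation: [0.998, -0.067, -0.0, 0.0]
wrist_force: [-0.5, -0.2, 0.6]
grip_width: 47.0
gripper_force: 0.0
```

apply_moves --deltas '[[[0,0,0],[0,0,0],0.45],[[0,0,0],[0,0,0],0.45],[[0,0,0],[0,0,0],0.45]]'

```text
time_s: 13.12
ee_pos: [511.4, 301.1, 291.7]
orientation: [0.998, -0.067, -0.0, 0.0]
wrist_force: [-0.4, 0.8, -0.1]
grip_width: 41.8
gripper_force: 0.0
```

```bash
python3 - <<'E'
from prof import *
p,d=camera("side");np.savez("pics/side3.npz",p=p);q,d=camera("top");np.savez("pics/top3.npz",p=q)
o=env.get_obs();print(o["ee_pos"],o["orientation"],o["q"])
import prof as pr
pr.c=np.array([523.6,-308.6]);R=np.arange(-185.,-50)
g=q.astype(np.float32).sum(2)
for nm,y in(("s1",29.5),("s2",-36)):
    r=prof(g,'x',R,np.r_[y-2:y+3],42,-18);print(nm,edges(r,R,4))
for x in(-90,-150):
    R2=np.arange(-60.,60);r=prof(g,'y',R2,np.r_[x-8:x+9:2],42,-18);k=np.argsort(r)[:2];print(x,edges(r,R2,6),r.min())
E
```

```text
[511.50906343 300.73642267 292.70772679] [ 9.97738439e-01 -6.72153798e-02  3.11801878e-04  5.19578721e-05] [ 3.43777477e-01  4.28647453e-01  1.57774536e+00 -3.80001100e-04
  1.13466973e+00  2.04926643e+00]
s1 [(-172.5, -10.7), (-141.5, -2.4), (-112.5, 3.1), (-72.5, 11.7)]
s2 [(-171.5, -13.3), (-116.5, 3.1), (-85.5, 3.0), (-71.5, 12.5)]
-90 [(-40.5, -22.0), (-29.5, 24.1), (-15.5, -10.5), (15.5, 9.3), (26.5, -23.0), (37.5, 23.6)] 120.739044
-150 [(-41.5, -14.7), (-29.5, 14.4), (-4.5, 1.1), (26.5, -14.3), (37.5, 14.3), (52.5, 1.0)] 103.53852
```

The put-away scraper's handle end matches its twin within 1 mm. Now I descend on the stirrer.

apply_moves --deltas '[[[0,0.135,-0.8],[0,0,0.04],0.45],[[0,0,-0.8],[0,0,0],0.45],[[0,0,-0.8],[0,0,0],0.45],[[0,0,-0.8],[0,0,0],0.45],[[0,0,-0.6],[0,0,0],0.45]]'

```text
time_s: 13.63
ee_pos: [511.2, 303.9, 196.7]
orientation: [0.998, -0.065, 0.0, 0.0]
wrist_force: [-0.2, 0.4, 0.4]
grip_width: 42.0
gripper_force: 0.0
```

apply_moves --deltas '[[[0,0,0],[0,0,0],0.4],[[0,0,0],[0,0,0],0.4],[[0,0,0],[0,0,0],0.4]]'

```text
time_s: 13.88
ee_pos: [512.0, 304.7, 198.7]
orientation: [0.998, -0.065, 0.001, -0.0]
wrist_force: [-0.4, -0.7, 0.3]
grip_width: 37.3
gripper_force: 0.0
```

apply_moves --deltas '[[[0,0,-0.16],[0,0,0],0.35],[[0,0,-0.16],[0,0,0],0.3],[[0,0,-0.12],[0,0,0],0.3],[[0,0,0],[0,0,0],0.3]]'

```text
time_s: 14.22
ee_pos: [511.4, 305.1, 186.4]
orientation: [0.998, -0.064, 0.0, -0.0]
wrist_force: [-0.8, -0.6, 0.9]
grip_width: 27.9
gripper_force: 0.1
```

apply_moves --deltas '[[[0,0,0],[0,0,0],0.15],[[0,0,0],[0,0,0],0.08],[[0,0,0],[0,0,0],0],[[0,0,0],[0,0,0],0],[[0,0,0],[0,0,0],0]]'

```text
time_s: 14.63
ee_pos: [511.3, 305.0, 186.4]
orientation: [0.998, -0.064, 0.0, 0.0]
wrist_force: [-0.1, -1.1, 2.0]
grip_width: 8.7
gripper_force: 58.3
```

apply_moves --deltas '[[[0,0,0],[0,0,0],0],[[0,0,0],[0,0,0],0],[[0,0,0],[0,0,0],0]]'

```text
time_s: 14.88
ee_pos: [511.3, 305.0, 186.4]
orientation: [0.998, -0.064, 0.0, 0.0]
wrist_force: [-0.6, -1.3, 4.8]
grip_width: 8.4
gripper_force: 58.6
```

apply_moves --deltas '[[[0,0,0],[0,0,0],0],[[0,0,0],[0,0,0],0],[[0,0,0],[0,0,0],0]]'

```text
time_s: 15.13
ee_pos: [511.3, 305.0, 186.4]
orientation: [0.998, -0.064, 0.0, 0.0]
wrist_force: [-0.3, -1.5, 5.0]
grip_width: 8.7
gripper_force: 58.9
```

apply_moves --deltas '[[[0,0,0.1],[0,0,0],0],[[0,0,0.2],[0,0,0],0],[[0,0,0.2],[0,0,0],0],[[0,0,0],[0,0,0],0]]'

```text
time_s: 15.47
ee_pos: [511.5, 305.3, 199.4]
orientation: [0.998, -0.064, 0.0, -0.0]
wrist_force: [0.8, -0.3, -3.5]
grip_width: 8.2
gripper_force: 58.0
```

```bash
python3 - <<'E'
from h import *
o=env.get_obs();print(o["ee_pos"],o["orientation"],o["wrist_force"],o["wrist_torque"],o["grip_width"],o["gripper_force"])
E
```

```text
[511.48273954 305.27617684 199.42330236] [ 9.97928863e-01 -6.43252517e-02  3.98379207e-04 -2.94547787e-04] [ 0.75810042 -0.34524158 -3.52687826] [-0.04596925  0.16649597 -0.0066068 ] 8.217792206459594 57.98033595085144
```

Lifted, and the force shows the stirrer's weight. Next I raise it and carry it over with the turn.

apply_moves --deltas '[[[0,0,0.4],[0,0,0],0],[[0,0,0.7],[0,0,0],0],[[0,0,0.9],[0,0,0],0],[[0,0,1],[0,0,0],0],[[0,0,1],[0,0,0],0]]'

```text
time_s: 15.88
ee_pos: [511.0, 305.0, 300.0]
orientation: [0.998, -0.064, -0.0, 0.0]
wrist_force: [-0.3, -0.8, -3.6]
grip_width: 8.5
gripper_force: 58.0
```

apply_moves --deltas '[[[0,0,1],[0,0,0],0],[[0,0,1],[0,0,0],0],[[0,0,0.9],[0,0,0],0],[[0,0,0.5],[0,0,0],0],[[0,0,0.1],[0,0,0],0]]'

```text
time_s: 16.3
ee_pos: [511.6, 305.3, 390.1]
orientation: [0.998, -0.064, 0.003, -0.001]
wrist_force: [0.8, -0.8, -2.7]
grip_width: 8.0
gripper_force: 58.0
```

apply_moves --deltas '[[[0.02,-0.2,0],[0,0,0.15],0],[[0.05,-0.3,0],[0,0,0.35],0],[[0.087,-0.469,0],[0,0,0.55],0],[[0.087,-0.469,0],[0,0,0.55],0],[[0.087,-0.469,0],[0,0,0.55],0]]'

```text
time_s: 16.72
ee_pos: [519.1, 256.9, 385.2]
orientation: [0.998, 0.066, -0.001, 0.0]
wrist_force: [-0.0, -0.3, -2.3]
grip_width: 8.6
gripper_force: 58.0
```

apply_moves --deltas '[[[0.087,-0.469,0],[0,0,0.55],0],[[0.087,-0.469,0],[0,0,0.55],0],[[0.087,-0.469,0],[0,0,0.55],0],[[0.087,-0.469,0],[0,0,0.55],0],[[0.087,-0.469,0],[0,0,0.55],0]]'

```text
time_s: 17.13
ee_pos: [530.0, 198.1, 385.3]
orientation: [0.973, 0.229, -0.001, -0.0]
wrist_force: [0.1, -0.5, -2.9]
grip_width: 8.3
gripper_force: 58.0
```

apply_moves --deltas '[[[0.087,-0.469,0],[0,0,0.55],0],[[0.087,-0.469,0],[0,0,0.55],0],[[0.087,-0.469,0],[0,0,0.55],0],[[0.087,-0.469,0],[0,0,0.55],0],[[0.087,-0.469,0],[0,0,0.55],0]]'

```text
time_s: 17.55
ee_pos: [540.9, 139.5, 385.3]
orientation: [0.923, 0.386, -0.001, -0.0]
wrist_force: [-0.3, -0.3, -3.9]
grip_width: 8.3
gripper_force: 58.0
```

apply_moves --deltas '[[[0.087,-0.469,0],[0,0,0.55],0],[[0.087,-0.469,0],[0,0,0.55],0],[[0.087,-0.469,0],[0,0,0.55],0],[[0.087,-0.469,0],[0,0,0.55],0],[[0.087,-0.469,0],[0,0,0.55],0]]'

```text
time_s: 17.97
ee_pos: [551.8, 81.0, 385.3]
orientation: [0.847, 0.532, -0.001, -0.001]
wrist_force: [1.0, 0.3, -2.9]
grip_width: 8.0
gripper_force: 58.0
```

apply_moves --deltas '[[[0.087,-0.469,0],[0,0,0.55],0],[[0.087,-0.469,0],[0,0,0.55],0],[[0.087,-0.469,0],[0,0,0.55],0],[[0.087,-0.469,0],[0,0,0.55],0],[[0.087,-0.469,0],[0,0,0.55],0]]'

```text
time_s: 18.38
ee_pos: [562.7, 22.4, 385.3]
orientation: [0.748, 0.664, -0.001, -0.001]
wrist_force: [-0.5, -0.4, -2.8]
grip_width: 8.3
gripper_force: 58.0
```

apply_moves --deltas '[[[0.05,-0.3,0],[0,0,0.35],0],[[0.02,-0.15,0],[0,0,0.15],0],[[0,0,0],[0,0,0],0],[[0,0,0],[0,0,0],0],[[0,0,0],[0,0,0],0]]'

```text
time_s: 18.8
ee_pos: [564.6, 12.1, 386.0]
orientation: [0.729, 0.685, -0.0, -0.0]
wrist_force: [0.2, 0.6, -3.6]
grip_width: 8.5
gripper_force: 58.0
```

```bash
python3 - <<'E'
from meas import *
T=[];F=[]
for i in range(4):
    q,e=camera("top");o=env.get_obs();T.append(o["wrist_torque"]);F.append(o["wrist_force"])
p,d=camera("side");np.savez("pics/side4.npz",p=p,d=d);np.savez("pics/top4.npz",p=q,d=e)
print(o["ee_pos"],o["orientation"],o["grip_width"],np.mean(T,0),np.mean(F,0),o["time_s"])
a=cv2.resize(p[90:240,220:440],None,fx=3.6,fy=3.6,interpolation=cv2.INTER_CUBIC)
cv2.imwrite("pics/k1.png",a[...,::-1])
E
```

```text
[564.72133195  12.08543894 386.26462707] [ 7.28437681e-01  6.85112064e-01  4.13928142e-05 -4.86885391e-05] 8.357195068812269 [-0.06631834  0.08500699  0.00646711] [ 0.21749443 -0.0153495  -3.39268972] 19.0
```

View pics/k1.png

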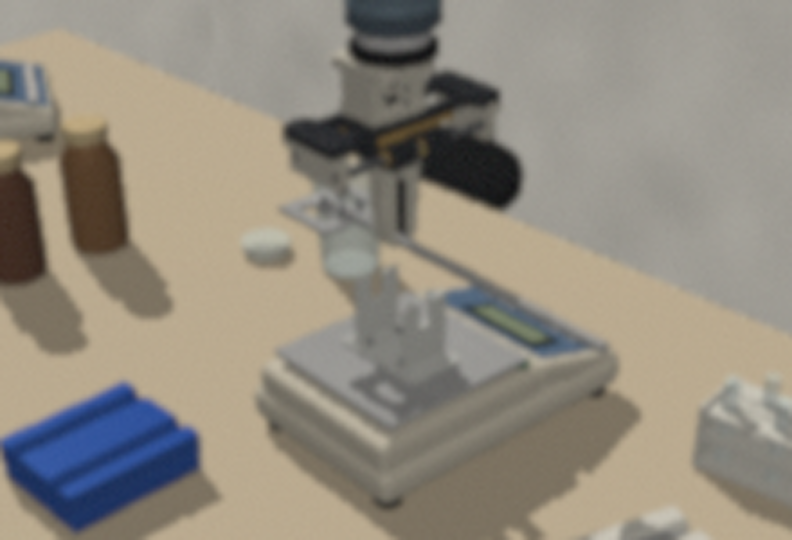

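The stirrer hangs above the empty cradle, with its paddle at crop (325,205) and its free end at (605,348). Now I check level and alignment numerically.

```bash
cat > chk.py <<'E'
from meas import *
import sys
def project(n,Q):
    f,cx,cy,E=cal(n);c=(np.atleast_2d(Q)-E[:3,3])@E[:3,:3];return np.c_[cx+f*c[:,0]/-c[:,2],cy-f*c[:,1]/-c[:,2]]
def check(k):
    o=env.get_obs();T=o["ee_pos"];x,y=o["orientation"][:2];yaw=2*np.arctan2(y,x)  # shaft dir = closing+90
    e=np.array([np.cos(yaw),np.sin(yaw),0]);P0=T-[0,0,181.4]
    print("tcp",T.round(1),"shaft yaw",np.degrees(yaw).round(2))
    for n in("side","top"):
        I=np.load(f"pics/{n}{k}.npz")["p"].astype(np.float32)
        G=I.sum(2) if n=="side" else I.max(2)-I.min(2)
        off=[]
        for s in range(-240,-40,4):
            uv=project(n,[P0+s*e,P0+(s+5)*e]);t=uv[1]-uv[0];t/=np.linalg.norm(t);nn=np.array([-t[1],t[0]])
            if nn[1]<0 and n=="side":nn=-nn
            if nn[0]<0 and n=="top":nn=-nn
            r=np.arange(-7,7.01,.25);q=(uv[0]+np.outer(r,nn)).astype(np.float32)
            w=cv2.remap(G,q[:,0][None],q[:,1][None],cv2.INTER_LINEAR)[0];off.append((s,r[w.argmin()],w.min(),np.median(w)))
        off=np.array(off);np.set_printoptions(suppress=True,linewidth=200)
        print(n,"offsets px (s,off,min,med)",off[::3].round(1).tolist())
        print(" px/mm along z:",np.linalg.norm(np.diff(project(n,[P0-200*e,P0-200*e+[0,0,10]]),axis=0))/10,"free end pred",project(n,P0-250*e).round(1))
check(sys.argv[1])
E
python3 chk.py 4
```

```text
tcp [564.7  12.  386.3] shaft yaw 86.49
side offsets px (s,off,min,med) [[-240.0, 7.0, 347.6, 433.0], [-228.0, 2.2, 301.5, 438.1], [-216.0, 5.0, 315.1, 414.7], [-204.0, 5.8, 238.8, 410.8], [-192.0, 7.0, 251.3, 404.1], [-180.0, 2.8, 292.8, 398.0], [-168.0, 3.2, 297.9, 406.1], [-156.0, 2.8, 294.7, 388.7], [-144.0, 3.5, 306.4, 349.1], [-132.0, 4.0, 287.4, 343.0], [-120.0, 7.0, 268.7, 324.6], [-108.0, 7.0, 274.4, 327.2], [-96.0, 7.0, 309.6, 421.4], [-84.0, 0.2, 320.7, 466.3], [-72.0, 0.2, 333.9, 497.1], [-60.0, 0.2, 327.5, 497.3], [-48.0, 0.5, 329.6, 496.7]]
 px/mm along z: 0.3017467064996715 free end pred [[388.2 186.1]]
top offsets px (s,off,min,med) [[-240.0, -0.2, 12.6, 34.8], [-228.0, -0.5, 13.3, 38.2], [-216.0, -0.5, 11.2, 37.0], [-204.0, 0.0, 12.0, 37.5], [-192.0, 0.0, 11.9, 37.2], [-180.0, -0.2, 10.4, 37.5], [-168.0, -0.5, 12.2, 37.0], [-156.0, -0.2, 9.0, 25.0], [-144.0, 0.0, 10.1, 25.5], [-132.0, 0.0, 8.0, 24.0], [-120.0, -0.2, 8.1, 24.4], [-108.0, -0.5, 7.8, 24.2], [-96.0, -0.8, 8.3, 22.2], [-84.0, 0.0, 6.3, 13.3], [-72.0, -0.2, 4.4, 6.3], [-60.0, 4.5, 2.7, 4.8], [-48.0, 5.5, 9.4, 10.8]]
 px/mm along z: 0.0473091791424818 free end pred [[389.5 178. ]]
```

```bash
python3 - <<'E'
import sys;sys.argv=['x','4']
from chk import *
o=env.get_obs();T=o["ee_pos"];yaw=np.radians(86.49);e=np.array([np.cos(yaw),np.sin(yaw),0]);P0=T-[0,0,181.4]
I=np.load("pics/side4.npz")["p"].astype(np.float32).sum(2)
for s in(-235,-220,-205,-190,-175,-160,-75,-55):
    uv=project("side",[P0+s*e,P0+(s+5)*e]);t=np.diff(uv,axis=0)[0];t/=np.linalg.norm(t);n=np.array([-t[1],t[0]])*np.sign(t[0])
    r=np.arange(-4,4.1,.5);q=(uv[0]+np.outer(r,n)).astype(np.float32);print(s,cv2.remap(I,q[:,0][None],q[:,1][None],cv2.INTER_LINEAR)[0].astype(int).tolist())
E
```

```text
tcp [564.7  12.  386.3] shaft yaw 86.49
side offsets px (s,off,min,med) [[-240.0, 7.0, 347.6, 433.0], [-228.0, 2.2, 301.5, 438.1], [-216.0, 5.0, 315.1, 414.7], [-204.0, 5.8, 238.8, 410.8], [-192.0, 7.0, 251.3, 404.1], [-180.0, 2.8, 292.8, 398.0], [-168.0, 3.2, 297.9, 406.1], [-156.0, 2.8, 294.7, 388.7], [-144.0, 3.5, 306.4, 349.1], [-132.0, 4.0, 287.4, 343.0], [-120.0, 7.0, 268.7, 324.6], [-108.0, 7.0, 274.4, 327.2], [-96.0, 7.0, 309.6, 421.4], [-84.0, 0.2, 320.7, 466.3], [-72.0, 0.2, 333.9, 497.1], [-60.0, 0.2, 327.5, 497.3], [-48.0, 0.5, 329.6, 496.7]]
 px/mm along z: 0.3017467064996715 free end pred [[388.2 186.1]]
top offsets px (s,off,min,med) [[-240.0, -0.2, 12.6, 34.8], [-228.0, -0.5, 13.3, 38.2], [-216.0, -0.5, 11.2, 37.0], [-204.0, 0.0, 12.0, 37.5], [-192.0, 0.0, 11.9, 37.2], [-180.0, -0.2, 10.4, 37.5], [-168.0, -0.5, 12.2, 37.0], [-156.0, -0.2, 9.0, 25.0], [-144.0, 0.0, 10.1, 25.5], [-132.0, 0.0, 8.0, 24.0], [-120.0, -0.2, 8.1, 24.4], [-108.0, -0.5, 7.8, 24.2], [-96.0, -0.8, 8.3, 22.2], [-84.0, 0.0, 6.3, 13.3], [-72.0, -0.2, 4.4, 6.3], [-60.0, 4.5, 2.7, 4.8], [-48.0, 5.5, 9.4, 10.8]]
 px/mm along z: 0.0473091791424818 free end pred [[389.5 178. ]]
-235 [500, 499, 495, 490, 483, 473, 459, 439, 415, 386, 356, 345, 344, 363, 395, 422, 436]
-220 [497, 496, 494, 492, 486, 475, 463, 441, 419, 387, 357, 338, 329, 324, 321, 318, 321]
-205 [497, 497, 495, 491, 483, 471, 457, 434, 410, 379, 349, 331, 320, 311, 302, 291, 277]
-190 [499, 499, 497, 491, 482, 468, 451, 426, 398, 367, 340, 323, 316, 312, 307, 302, 298]
-175 [498, 497, 493, 487, 478, 466, 452, 430, 404, 374, 343, 318, 305, 299, 298, 298, 303]
-160 [499, 499, 496, 491, 483, 469, 452, 428, 404, 370, 339, 317, 302, 295, 294, 295, 297]
-75 [500, 499, 492, 470, 447, 414, 376, 348, 332, 329, 352, 381, 417, 452, 478, 493, 501]
-55 [498, 495, 489, 476, 452, 423, 387, 352, 335, 332, 352, 383, 419, 453, 482, 491, 498]
```

```bash
python3 - <<'E'
from meas import *
s=np.load("pics/side4.npz");C=cloud("side",s["d"])
T=np.array([564.7,12,386.3]);a=np.radians(86.49);e=np.array([np.cos(a),np.sin(a)]);n=np.array([-e[1],e[0]])
l=(C[...,:2]-T[:2])@e;w=(C[...,:2]-T[:2])@n
m=(abs(w)<22)&(C[...,2]>178)&(C[...,2]<228)&(l>-262)&(l<130)
for lo in range(-260,130,15):
    k=m&(l>=lo)&(l<lo+15)
    if k.sum()>2:print(lo+7,k.sum(),"z med",np.median(C[k][:,2]).round(1),"w",np.median(w[k]).round(1), "max",C[k][:,2].max().round(1))
E
```

```text
-253 10 z med 206.6 w 4.9 max 209.5
-238 17 z med 207.1 w 6.8 max 210.1
-223 15 z med 207.3 w 6.6 max 210.1
-208 14 z med 207.7 w 7.3 max 211.7
-193 14 z med 207.0 w 5.6 max 210.1
-178 16 z med 207.0 w 6.1 max 211.2
-163 15 z med 207.6 w 5.9 max 210.4
-148 13 z med 208.3 w 6.6 max 210.0
-133 11 z med 206.0 w 5.4 max 210.2
-118 14 z med 207.4 w 5.7 max 209.9
-103 13 z med 207.3 w 5.3 max 211.9
-88 13 z med 207.3 w 6.4 max 211.0
-73 10 z med 208.2 w 5.6 max 210.4
-58 10 z med 207.6 w 4.5 max 209.7
-43 13 z med 207.2 w 7.3 max 210.1
-28 12 z med 206.7 w 6.1 max 210.8
-13 61 z med 214.8 w 4.4 max 227.9
2 22 z med 215.4 w 9.1 max 227.1
32 9 z med 207.0 w 6.0 max 210.1
47 22 z med 204.8 w 7.4 max 210.0
62 30 z med 209.6 w 4.7 max 215.6
77 18 z med 206.2 w 8.7 max 212.2
92 18 z med 209.6 w 8.3 max 213.3
107 18 z med 203.9 w 7.6 max 205.5
122 5 z med 204.1 w 9.9 max 205.5
```

The shaft is level to within 1 mm along its length, with the axis at z≈205 and yaw matched. Now I lower it to about 5 cm above the notches.

apply_moves --deltas '[[[0.03,0,-0.15],[0,0,0],0],[[0,0,-0.25],[0,0,0],0],[[0,0,-0.25],[0,0,0],0],[[0,0,-0.2],[0,0,0],0],[[0,0,-0.1],[0,0,0],0]]'

```text
time_s: 19.47
ee_pos: [565.2, 11.7, 361.0]
orientation: [0.729, 0.685, -0.001, -0.001]
wrist_force: [0.6, 0.3, -3.7]
grip_width: 8.3
gripper_force: 58.0
```

apply_moves --deltas '[[[0,0,0],[0,0,0],0],[[0,0,0],[0,0,0],0],[[0,0,0],[0,0,0],0],[[0,0,0],[0,0,0],0],[[0,0,0],[0,0,0],0]]'

```text
time_s: 19.88
ee_pos: [565.7, 11.6, 362.8]
orientation: [0.729, 0.685, 0.0, 0.0]
wrist_force: [0.3, -0.6, -3.1]
grip_width: 8.4
gripper_force: 58.0
```

```bash
python3 - <<'E'
from meas import *
p,d=camera("side");C=cloud("side",d);q,_=camera("top");np.savez("pics/top5.npz",p=q);np.savez("pics/side5.npz",p=p,d=d)
o=env.get_obs();T=o["ee_pos"];x,y=o["orientation"][:2];a=2*np.arctan2(y,x);print(T,np.degrees(a),abs(o["dq"]).max(),o["wrist_force"],o["wrist_torque"],o["grip_width"])
e=np.array([np.cos(a),np.sin(a)]);n=np.array([-e[1],e[0]]);l=(C[...,:2]-T[:2])@e;w=(C[...,:2]-T[:2])@n
m=(abs(w)<15)&(abs(C[...,2]-T[2]+181)<12)&(l>-275)&(l<-30);L=l[m]
print("free end",np.sort(L)[:5].round(1),[(lo,np.median(C[m&(l>=lo)&(l<lo+50)][:,2]).round(1)) for lo in(-250,-200,-150,-100)])
m=(abs(w)<45)&(abs(C[...,2]-T[2]+181)<14)&(l>40)&(l<140);print("paddle",np.sort(l[m])[-5:].round(1))
# cradle plates in balance frame, side depth
B=np.array([565.5,12]);a=np.radians(-3.5);ex=np.array([np.cos(a),np.sin(a)]);ey=np.array([-ex[1],ex[0]])
X=(C[...,:2]-B)@ex;Y=(C[...,:2]-B)@ey;m=(abs(X)<45)&(abs(Y)<60)&(C[...,2]>105)&(C[...,2]<158)
print("plates X",np.percentile(X[m],[2,98]),"Y hist",np.histogram(Y[m],bins=np.arange(-60,61,6)))
for s in(-1,1):
    k=m&(Y*s>20);print(s,np.percentile(X[k],[3,50,97]).round(1),np.percentile(Y[k],[10,50,90]).round(1))
E
```

```text
[565.60326438  11.58516247 362.74267609] 86.46845670575406 0.002313415555810594 [-0.1597425   0.03554856 -3.41621176] [-0.04531083  0.08730116  0.03063124] 8.63403997952196
free end [-252.6 -250.8 -250.5 -250.4 -249.9] [(-250, np.float64(184.1)), (-200, np.float64(184.3)), (-150, np.float64(185.0)), (-100, np.float64(183.9))]
paddle [117.2 117.4 118.2 118.4 120.6]
plates X [-26.81984894  23.8704008 ] Y hist (array([  0,   0,   4, 139,  16,   0,   0,   0,   0,   0,   0,   0,   0,
         5, 133,  11,   0,   0,   0,   0]), array([-60, -54, -48, -42, -36, -30, -24, -18, -12,  -6,   0,   6,  12,
        18,  24,  30,  36,  42,  48,  54,  60]))
-1 [-26.5  -3.5  23.2] [-41.  -39.2 -36. ]
1 [-25.8  -3.2  23.2] [24.8 26.8 29.3]
```

```bash
python3 - <<'E'
from prof import *
import prof as pr
I=np.load("pics/top5.npz")["p"];sat=(I.max(2).astype(int)-I.min(2)).astype(np.float32)
pr.c=np.array([565.6,11.6]);R=np.arange(-290.,150)
for o in(np.r_[-1:2],np.r_[-36:-30:2,31:37:2]):print("along",o,edges(prof(sat,'y',R,o,181,-3.53),R,8))
S=np.arange(-25.,26);print("lat",edges(prof(sat,'x',S,np.r_[-240:-110:5],181,-3.53),S,4))
# side camera: pan and case geometry from depth
pr.c=np.array([565.5,12.]);C=cloud("side",np.load("pics/side5.npz")["d"]);a=np.radians(-3.5);ex=np.array([np.cos(a),np.sin(a)]);ey=np.array([-ex[1],ex[0]])
X=(C[...,:2]-pr.c)@ex;Y=(C[...,:2]-pr.c)@ey;Z=C[...,2]
k=(abs(Z-84)<4)&(abs(X)<120)&(abs(Y)<120);print("pan X,Y",np.percentile(X[k],[1,99]),np.percentile(Y[k],[.5,99.5]),np.median(Z[k]))
k=(Z>20)&(Z<60)&(abs(X)<60)&(Y<-80)&(Y>-130);print("case -y face",np.percentile(Y[k],[10,50,90]))
k=(Z>20)&(Z<60)&(abs(Y)<70)&(X<-80)&(X>-130);print("case -x face",np.percentile(X[k],[10,50,90]))
g=np.load("pics/top2.npz")["p"].astype(np.float32).sum(2);S=np.arange(-130.,131)
print("case top",edges(prof(g,'y',S,np.r_[-80:-30:3],60,-3.5),S,6),edges(prof(g,'y',S,np.r_[110:170:3],60,-3.5),S,6))
E
```

```text
along [-1  0  1] [(-253.5, 1.0), (-244.5, -1.1), (-53.5, 1.5), (-30.5, -1.2), (17.5, -0.9), (91.5, 1.1), (110.5, -1.0), (124.5, 3.1)]
along [-36 -34 -32  31  33  35] [(-265.5, 0.7), (-257.5, 0.9), (-242.5, 1.1), (-163.5, -0.8), (-96.5, -0.9), (-80.5, -1.2), (104.5, -0.7), (123.5, 3.4)]
lat [(-21.5, 0.1), (-5.5, -2.6), (4.5, 2.7), (20.5, 0.1)]
pan X,Y [-86.57871163  81.96397731] [-90.59884015  79.38157711] 83.83437300238205
case -y face [-105.03088945 -100.80423799  -95.20194304]
case -x face [-106.52764968 -102.92139951  -99.73895002]
case top [(-126.5, 1.7), (-117.5, 1.1), (-84.5, 7.8), (-49.5, -1.4), (86.5, 4.1), (97.5, -2.0)] [(-92.5, 11.7), (-81.5, -12.4), (-62.5, -6.3), (39.5, 5.9), (82.5, 13.4), (106.5, -6.4)]
```

Comparing the held stirrer with the cradle in the same views shows a top-camera y bias of about 4 mm, so the cradle's middle is at y≈8. I correct for that.

apply_moves --deltas '[[[0,-0.05,0],[0,0,0],0],[[0,-0.06,0],[0,0,0],0],[[0,-0.04,0],[0,0,0],0],[[0,0,0],[0,0,0],0],[[0,0,0],[0,0,0],0]]'

```text
time_s: 20.4
ee_pos: [565.6, 7.7, 362.5]
orientation: [0.729, 0.685, 0.0, -0.0]
wrist_force: [0.2, 0.3, -3.4]
grip_width: 8.3
gripper_force: 58.0
```

apply_moves --deltas '[[[0,0,0],[0,0,0],0],[[0,0,0],[0,0,0],0],[[0,0,0],[0,0,0],0],[[0,0,0],[0,0,0],0],[[0,0,0],[0,0,0],0]]'

```text
time_s: 20.82
ee_pos: [565.5, 7.9, 362.5]
orientation: [0.729, 0.685, -0.0, -0.0]
wrist_force: [-0.6, -0.0, -2.4]
grip_width: 8.5
gripper_force: 58.0
```

```bash
python3 - <<'E'
from workcell import env
o=env.get_obs();print(o["ee_pos"],o["orientation"],abs(o["dq"]).max(),o["wrist_force"],o["grip_width"],o["time_s"])
if abs(o["ee_pos"][1]-8)<1.5 and abs(o["dq"]).max()<.02 and -5<o["wrist_force"][2]<-2: print(env.sign_off())
E
```

```text
[565.54667066   7.89253004 362.50307721] [ 7.28522250e-01  6.85022139e-01 -1.34111852e-05 -1.10906405e-05] 0.00195492671626805 [-0.56397307 -0.03678918 -2.39716085] 8.507224716217742 20.8167
the job is handed in; nothing more can be done
None
```

Job handed in at 20.8 s: the scraper is fully home in the white block and released, and the stirrer is held level and still about 51 mm above the notches, with its balance point within a few mm of the cradle's middle by my camera measurements.

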